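# Get the sample jar out from behind the reagent bottles

## Task

The low sample jar in the grey spill tray is needed on the balance, but three tall bottles stand close around it: first move all three out of the way to stand on the steel tray, then set the jar in the middle of the balance pan, and finally put every bottle back in the grey tray on the very spot where it stood at the start. Keep everything upright, set it down gently instead of dropping it, leave the jar where it stands until the bottles are out, and leave the little beaker and the conical flask alone.

Things in the scene. Friction and masses are not known exactly. Their poses are not given: they have to be found in the camera images.
- jar: Squat sample jar, upright: clear glass with white ribbed screw lid. 50 mm high; glass 49 mm in diameter up to 32 mm, lid 52 mm in diameter from 32 to 50 mm. Origin at the centre of its underside, z up. About 0.12 kg. It stands in the grey tray, with the three tall bottles about 62 mm from it (centre to centre): one on the robot's side, one at its left, one at its right, that ring turned by up to 0.45 rad; which bottle is where changes.
- stopper_bottle: The tallest bottle: dark amber glass with a paper band and a flat round stopper, 160 mm high. Body 54 mm in diameter up to 94 mm, neck 32 mm, stopper 34 mm in diameter from 137 to 160 mm (rigidly part of the bottle; lift the bottle by it). Origin at the centre of its underside, z up. About 0.26 kg.
- screwcap_bottle: Clear round glass bottle with a wide screw cap, 138 mm high. Body 56 mm in diameter up to 86 mm, neck 38 mm, cap 40 mm in diameter from 111 to 138 mm (rigidly part of the bottle; lift the bottle by it). Origin at the centre of its underside, z up. About 0.30 kg.
- square_bottle: White plastic bottle with a square body, 126 mm high. Body 50 x 50 mm up to 84 mm, neck 29 mm, round cap 33 mm in diameter from 101 to 126 mm (rigidly part of the bottle; lift the bottle by it). Origin at the centre of its underside, z up; x and y across the flats. About 0.20 kg.
- spill_tray: Grey plastic spill tray, fixed, open on top: 250 (its x) x 270 (its y) x 28 mm high, walls 5 mm, inner floor 4 mm above the bench. Origin at the centre of its underside, on the bench (z = 0).
- steel_tray: Shallow stainless tray, fixed and empty at the start: 260 (its x) x 200 (its y) x 15 mm high with a rolled rim to 18 mm, walls 3 mm, inner floor 2 mm above the bench. Origin at the centre of its underside, on the bench (z = 0). It lies to the left or the right of the grey tray, and the balance on the other side.
- pan (a point): Centre of the top face of the balance's round steel weighing pan: pan 130 mm in diameter, flat, its top 72 mm above the bench. The pan does not move. The balance is a white body, 260 x 200 mm, fixed, all of it lower than the pan; its x axis points from the display to the back.
- beaker: Small empty glass beaker, 44 mm in diameter and 52 mm high, standing in a front corner of the grey tray; a bystander. Origin at the centre of its underside.
- flask: Conical glass flask, 80 mm in diameter at the foot and 125 mm high, standing on the bench just beyond the steel tray or the balance, left or right of the grey tray; a bystander. Origin at the centre of its underside.
There are look-alikes about, which are no part of the job. What is shaped like the stopper_bottle but purple or turquoise is not meant. Leave any blue look-alike of the jar alone.

How it is judged:
By the outcome, as a careful person would: the job done as asked, in the order asked, and still so for the second after the job is handed in, with the robot touching nothing.
It also fails if it takes over 138 s, if anything falls off the work surface, if the arm or the gripper's body presses on something with over 40 N, if the wrist force passes 120 N, or if a joint passes its speed limit or range.

## Robot

A 6-joint arm with a two-finger parallel gripper is mounted at the origin on the work surface. World frame = base frame: x ahead of the robot, y to its left, z up, the work surface at z = 0. Lengths are in m, angles in degrees, forces in N, time in s.
With the tool pointing down it reaches from about 0.35 to 0.875 m from the base axis. Payload 4.2 kg.
Tool frame: the origin (TCP) lies midway between the tips of the shut fingers; the grasp point (between the pads) lies 19 mm behind it; z points along the fingers, y is the line along which they close (so a half turn about z gives the same grasp; the last joint's range is limited). The gripper opens to 87 mm and grips with 3 to 60 N. Pads are 19 mm wide; open, the fingers measure 117 mm over their backs; the gripper's body (75 mm by 190 mm) begins 51 mm behind the grasp point.
Start: joints at [83.056, 22.042, 0.453, 0, -68.411, -14.817], TCP at [0.232, 0.58, 0.223] pointing down, gripper open.
Joint ranges: [-179.83, 179.83], [-69.29, 118.12], [-61.27, 80.66], [-181.25, 117.63], [-171.15, -9.14], [-177.46, 177.46]. Speed limits (degrees/s): [159.86, 159.86, 180, 180, 180, 180].

## Interface

Orientations are given as a 3x3 rotation matrix whose columns are the frame's x, y, z axes.
In Python, from station import sense, capture, camera_params, finish_job gives the robot as it stands.
- The arm moves only by the tool drive_tool, never from a script. Its argument "rows" is a list of rows, each an object of numbers: "tx", "ty", "tz": the shift along the tool's x, y, z in cm; "ax", "ay", "az": the turn, a rotation vector about the tool's x, y, z in rad; "claw": the finger opening in cm, from 0 to 8.7. In form: [{"tx": .., "ty": .., "tz": .., "ax": .., "ay": .., "az": .., "claw": ..}, ...]. A call has 1 to 10 rows; each row shifts and turns the commanded pose from where the row before left it, along the tool's axes as they then stand; what a row does not reach is not made up. A row lasts 1/12 s, in which the tool goes at most 41.7 mm and 7.16 degrees, less where a joint would pass 70% of its speed; a pose out of reach is approached as far as the arm can. A call with a gripper value outside its range is refused whole. The fingers move at their own pace and stop on an object; the grip force is fixed at half the most. Time passes only in rows, so rows that do not move let the fingers close. It gives the time, the measured TCP pose, the force, the opening and the grip force at its end, in the units of the state.
- sense(): the state, without advancing time (a new reading comes with each control period).
- capture(name): name is "scene" or "top"; returns (picture, depth): 384x512x3 uint8, red, green, blue; 384x512 float32, m along the optical axis (not along the pixel's ray), 0 where there is no reading.
- camera_params(name): a dict with "intrinsics" (3x3 intrinsics, pixels), "k1" (the pictures are not rectified: a ray, as slopes to the right and down, at radius r is drawn at 1 + k1 r^2 times it, then the intrinsics apply), "R" (3x3) and "t" (3): a world point X has camera coordinates R X + t. Camera axes: x right, y down, z forward; pixel columns grow to the right and rows downward; lengths in m; the calibration is good to about 2 mm. A picture is of the moment at which its call begins. camera_params takes no time and is no camera call.
- finish_job(): hands the job in; it is judged then, once.
The state is a dict: "time_s": time; "joints": joint angles; "joint_velocities": joint speeds; "effort": joint torques, N m; "tcp_pos": TCP position; "ee_rot": TCP orientation; "wrist_force": force on the tool from outside, world axes, zero at the start; "moment": the same for the moment, N m; "gripper_width": opening from 0.0 (shut) to 1.0 (fully open); "gripper_force": force on a finger pad.
Only numpy, scipy, OpenCV 4.12 (cv2) and the standard library are available. Lean on these libraries where they do the work, as an engineer would, in place of code of your own. Each camera call takes 0.05 s, during which the arm holds its last target. There are 200 camera calls.

## Working session

There is one attempt and no reset: what is moved stays moved. The work goes in short steps, Python scripts to look and compute and a tool call to move; the robot and the scene stay as the last step left them, time stands still between calls to the robot, and variables do not carry over. Pictures are saved under pics/ and viewed, at most 14 in all, crops included, and the job is handed in when it is done.

Besides the shell and the picture viewer there is one more tool, called by a JSON object that holds its "name" and its "arguments", one argument or row to a line. drive_tool: Moves the arm, as the interface text tells. Its arguments: {"type":"object","properties":{"rows":{"type":"array"}},"required":["rows"]}

```bash
ls; mkdir -p pics; cat > h.py <<'E'
import numpy as np, cv2, json
from station import sense, capture, camera_params
def ray(n,u,v):
    c=camera_params(n);K=np.array(c["intrinsics"]);k=c["k1"]
    d=np.array([(u-K[0,2])/K[0,0],(v-K[1,2])/K[1,1]]);s=d.copy()
    for _ in range(20): s=d/(1+k*(s@s))
    R=np.array(c["R"]);return -R.T@np.array(c["t"]),R.T@np.array([*s,1.])
def onplane(n,u,v,z):
    o,d=ray(n,u,v);return o+d*(z-o[2])/d[2]
def proj(n,X):
    c=camera_params(n);K=np.array(c["intrinsics"]);p=np.array(c["R"])@X+np.array(c["t"]);s=p[:2]/p[2];s=s*(1+c["k1"]*(s@s))
    return K[:2,:2]@s+K[:2,2]
def grab(n,f):
    im,d=capture(n);cv2.imwrite(f"pics/{f}.png",im[:,:,::-1]);np.save(f"{f}.npy",d);return im,d
def world(n,d):
    H,W=d.shape;c=camera_params(n);K=np.array(c["intrinsics"])
    v,u=np.mgrid[:H,:W].astype(float)
    p=np.stack([u.ravel(),v.ravel()],1)[:,None]
    s=cv2.undistortPoints(p,K,np.array([c["k1"],0,0,0.]))[:,0].reshape(H,W,2)
    P=np.dstack([s[...,0]*d,s[...,1]*d,d]);return (P-np.array(c["t"]))@np.array(c["R"])
E
python3 - <<'E'
from h import *
for n in("scene","top"):
    grab(n,n+"0");c=camera_params(n);o,_=ray(n,0,0);print(n,np.round(o,3),np.round(c["R"],3).tolist(),c["intrinsics"],c["k1"])
s=sense();print(s)
E
```

```text
pics
scene [1.322 0.384 0.641] [[-0.463, 0.886, -0.005], [0.52, 0.267, -0.811], [-0.718, -0.379, -0.584]] [[422.38727971   0.         252.03617948]
 [  0.         422.38727971 194.29262533]
 [  0.           0.           1.        ]] -0.12498012219064365
top [4.770e-01 1.000e-03 1.216e+00] [[0.009, -1.0, 0.004], [-0.994, -0.009, -0.112], [0.112, -0.003, -0.994]] [[487.94505623   0.         255.39232439]
 [  0.         487.94505623 188.0462072 ]
 [  0.           0.           1.        ]] -0.15104178576300475
{'time_s': 0.1, 'joints': array([ 8.30569369e+01,  2.20865275e+01,  3.88709189e-01, -2.52476738e-02,
       -6.84121757e+01, -1.48164667e+01]), 'joint_velocities': array([-0.07138838, -0.1409464 ,  0.29197937,  0.09799291, -0.04805764,
        0.03738973]), 'effort': array([-4.84754109e-04, -3.91691065e+01,  1.87934786e+01,  4.23196614e+00,
        1.34064595e-02, -7.68697942e-05]), 'tcp_pos': array([0.23148121, 0.57997668, 0.22157489]), 'ee_rot': array([[ 9.28687675e-01, -3.70862230e-01, -6.38802112e-04],
       [-3.70862768e-01, -9.28685825e-01, -1.85611352e-03],
       [ 9.51159335e-05,  1.96065767e-03, -9.99998073e-01]]), 'wrist_force': array([ 0.59265518, -0.22073079, -0.0263487 ]), 'moment': array([ 4.40565468e-02, -6.41363506e-02,  7.28914196e-05]), 'gripper_force': 0.0, 'gripper_width': 0.9981061807499693}
```

View pics/top0.png

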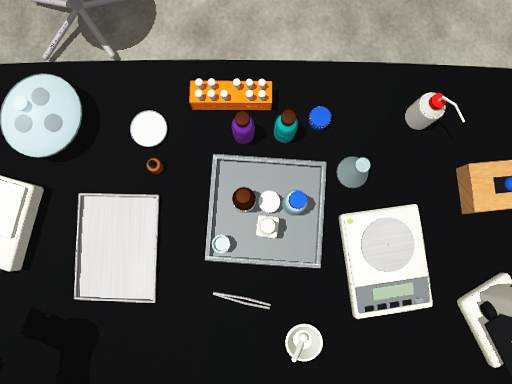

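View pics/scene0.png

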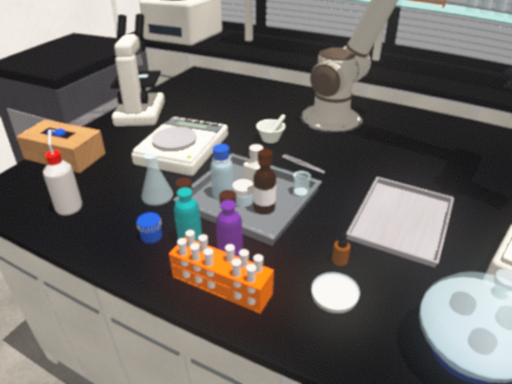

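The top view shows the amber bottle at (244,199), the jar's white lid at (270,201), the blue-capped clear bottle at (297,200) and the white square bottle at (267,226). The beaker is at (221,243) and the flask at (352,172). The steel tray centre is near (118,248) and the pan near (388,244).

Possible mix-ups:
- **Stopper bottle:** purple (243,127), turquoise (286,125) and the tiny brown vial (155,166). I choose the amber one at (244,199).
- **Jar:** the blue one at (320,117) and the white dish at (149,128). I choose the white lid at (270,201).

Next I'll measure and check the choice in one close crop.

```bash
cat > m.py <<'E'
from h import *
def measure(im,n="top",specs=()):
    d=capture(n)[1]; return d
E
python3 - <<'E'
from h import *
im=cv2.imread("pics/top0.png");d=np.load("top0.npy");P=world("top",d)
cv2.imwrite("pics/crop0.png",cv2.resize(im[145:275,195:335],None,fx=4.2,fy=4.2,interpolation=cv2.INTER_CUBIC))
Z=P[...,2]
def fit(name,uv,z,r,tol=.006):
    m=(abs(Z-z)<tol).astype(np.uint8)
    u,v=uv; w=np.zeros_like(m);cv2.circle(w,uv,r,1,-1);m&=w
    ys,xs=np.nonzero(m)
    if len(xs)<5: print(name,"few",np.round(Z[v-3:v+4,u-3:u+4].ravel()[::6],3));return
    (cu,cv),rad=cv2.minEnclosingCircle(np.stack([xs,ys],1).astype(np.float32))
    zz=np.median(Z[m>0]);X=onplane("top",xs.mean(),ys.mean(),z);Y=onplane("top",cu,cv,z)
    print(name,len(xs),"px",round(xs.mean(),1),round(ys.mean(),1),"z",round(zz,4),"centroid",np.round(X[:2],4),"circ",np.round(Y[:2],4),"diam mm",round(2*rad*(1.216-z)/488*1e3,1))
fit("stopper",(244,199),.164,15);fit("jar",(270,201),.054,13);fit("screw",(297,200),.142,14);fit("square",(267,226),.130,12)
fit("pan",(388,244),.072,33,.004)
for k,(a,b) in {"steel":((70,190),(163,307)),"grey":((202,150),(330,270))}.items():
    w=np.zeros(Z.shape,bool);w[a[1]:b[1],a[0]:b[0]]=1
    zt=.018 if k=="steel" else .028
    m=w&(abs(Z-zt)<.005)
    q=P[m][:,:2].astype(np.float32);print(k,m.sum(),cv2.minAreaRect(q))
    m2=w&(Z<.01)
    print(np.median(Z[m2]))
for u,v in((221,243),(352,172),(365,165)): print(np.round(P[v,u],3))
E
```

```text
stopper 186 px 242.8 196.0 z 0.1648 centroid [0.5785 0.0243] circ [0.5786 0.0243] diam mm 33.2
jar 355 px 269.0 201.6 z 0.0551 centroid [ 0.5762 -0.0359] circ [ 0.5775 -0.0395] diam mm 59.5
screw 253 px 297.5 199.6 z 0.143 centroid [ 0.5738 -0.0963] circ [ 0.574  -0.0962] diam mm 39.0
square 155 px 267.5 225.6 z 0.131 centroid [ 0.5162 -0.0306] circ [ 0.5153 -0.0305] diam mm 31.9
pan 2063 px 387.4 244.3 z 0.0729 centroid [ 0.4755 -0.3161] circ [ 0.476  -0.3152] diam mm 129.3
steel 889 ((0.4634588956832886, 0.34092074632644653), (0.2078370451927185, 0.26744282245635986), 89.04206848144531)
0.002368655268863519
grey 1987 ((0.5571355819702148, -0.02937278151512146), (0.2833208441734314, 0.2609086036682129), 86.47211456298828)
0.004260976416094747
[0.477 0.08  0.006]
[ 0.646 -0.232  0.077]
[ 0.656 -0.253  0.124]
```

View pics/crop0.png

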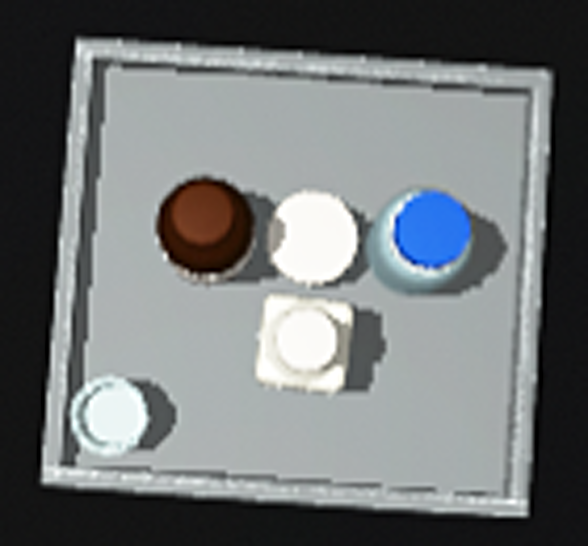

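The crop confirms the choice: amber stopper bottle at left, white-lid jar in the middle, blue-cap clear bottle at right, white square bottle in front. The measured heights and diameters match the given sizes. First I turn the tool square to the world axes.

{"name": "drive_tool", "arguments": {
  "rows": [
    {"az": -0.0762, "tz": -0.4, "claw": 6},
    {"az": -0.0762, "claw": 6},
    {"az": -0.0762, "claw": 6},
    {"az": -0.0762, "claw": 6},
    {"az": -0.0762, "claw": 6},
    {"tx": 2, "ty": 3, "claw": 6},
    {"tx": 2, "ty": 3, "claw": 6},
    {"tx": 2, "ty": 3, "claw": 6},
    {"tx": 2, "ty": 3, "claw": 6},
    {"tx": 2, "ty": 3, "claw": 6}
  ]
}}

```text
invalid input at $.rows[0]: expected keys tx, ty, tz, ax, ay, az, claw
```

{"name": "drive_tool", "arguments": {
  "rows": [
    {"tx": 2, "ty": 3.5, "claw": 6},
    {"tx": 2, "ty": 3.5, "claw": 6},
    {"tx": 2, "ty": 3.5, "claw": 6},
    {"tx": 2, "ty": 3.5, "claw": 6},
    {"tx": 2, "ty": 3.5, "claw": 6},
    {"tx": 2.5, "ty": 3.5, "claw": 6},
    {"tx": 2.5, "ty": 3.5, "claw": 6},
    {"tx": 2.5, "ty": 3.5, "claw": 6},
    {"tx": 2.5, "ty": 3.5, "claw": 6},
    {"claw": 6}
  ]
}}

```text
invalid input at $.rows[0]: expected keys tx, ty, tz, ax, ay, az, claw
```

All keys are required in every row.

{"name": "drive_tool", "arguments": {
  "rows": [
    {"tx": 0, "ty": 0, "tz": -0.4, "ax": 0, "ay": 0, "az": -0.0762, "claw": 6},
    {"tx": 0, "ty": 0, "tz": 0, "ax": 0, "ay": 0, "az": -0.0762, "claw": 6},
    {"tx": 0, "ty": 0, "tz": 0, "ax": 0, "ay": 0, "az": -0.0762, "claw": 6},
    {"tx": 0, "ty": 0, "tz": 0, "ax": 0, "ay": 0, "az": -0.0762, "claw": 6},
    {"tx": 0, "ty": 0, "tz": 0, "ax": 0, "ay": 0, "az": -0.0762, "claw": 6},
    {"tx": 2, "ty": 3, "tz": 0, "ax": 0, "ay": 0, "az": 0, "claw": 6},
    {"tx": 2, "ty": 3, "tz": 0, "ax": 0, "ay": 0, "az": 0, "claw": 6},
    {"tx": 2, "ty": 3, "tz": 0, "ax": 0, "ay": 0, "az": 0, "claw": 6},
    {"tx": 2, "ty": 3, "tz": 0, "ax": 0, "ay": 0, "az": 0, "claw": 6},
    {"tx": 2, "ty": 3, "tz": 0, "ax": 0, "ay": 0, "az": 0, "claw": 6}
  ]
}}

```text
time_s: 0.93
tcp_pos: [0.3323, 0.4288, 0.2261]
ee_rot: [[1.0, 0.002, -0.001], [0.002, -1.0, -0.001], [-0.001, 0.001, -1.0]]
wrist_force: [0.8, 0.7, 0.2]
gripper_width: 0.688
gripper_force: 0.0
```

{"name": "drive_tool", "arguments": {
  "rows": [
    {"tx": 2.1, "ty": 3.5, "tz": 0, "ax": 0, "ay": 0, "az": 0, "claw": 6},
    {"tx": 2.1, "ty": 3.5, "tz": 0, "ax": 0, "ay": 0, "az": 0, "claw": 6},
    {"tx": 2.1, "ty": 3.5, "tz": 0, "ax": 0, "ay": 0, "az": 0, "claw": 6},
    {"tx": 2.1, "ty": 3.5, "tz": 0, "ax": 0, "ay": 0, "az": 0, "claw": 6},
    {"tx": 2.1, "ty": 3.5, "tz": 0, "ax": 0, "ay": 0, "az": 0, "claw": 6},
    {"tx": 2.1, "ty": 3.5, "tz": 0, "ax": 0, "ay": 0, "az": 0, "claw": 6},
    {"tx": 2.1, "ty": 3.5, "tz": 0, "ax": 0, "ay": 0, "az": 0, "claw": 6},
    {"tx": 2.1, "ty": 3.5, "tz": 0, "ax": 0, "ay": 0, "az": 0, "claw": 6},
    {"tx": 2.1, "ty": 3.5, "tz": 0, "ax": 0, "ay": 0, "az": 0, "claw": 6},
    {"tx": 2.1, "ty": 3.5, "tz": 0, "ax": 0, "ay": 0, "az": 0, "claw": 6}
  ]
}}

```text
time_s: 1.77
tcp_pos: [0.5427, 0.0788, 0.2263]
ee_rot: [[1.0, 0.001, -0.001], [0.001, -1.0, -0.0], [-0.001, 0.0, -1.0]]
wrist_force: [-0.2, 1.4, -0.2]
gripper_width: 0.693
gripper_force: 0.0
```

{"name": "drive_tool", "arguments": {
  "rows": [
    {"tx": 1.8, "ty": 2.7, "tz": 0, "ax": 0, "ay": 0, "az": 0, "claw": 6},
    {"tx": 1.2, "ty": 1.8, "tz": 0, "ax": 0, "ay": 0, "az": 0, "claw": 6},
    {"tx": 0.6, "ty": 0.95, "tz": 0, "ax": 0, "ay": 0, "az": 0, "claw": 6},
    {"tx": 0, "ty": 0, "tz": 0, "ax": 0, "ay": 0, "az": 0, "claw": 6},
    {"tx": 0, "ty": 0, "tz": 2, "ax": 0, "ay": 0, "az": 0, "claw": 6},
    {"tx": 0, "ty": 0, "tz": 2, "ax": 0, "ay": 0, "az": 0, "claw": 6},
    {"tx": 0, "ty": 0, "tz": 2, "ax": 0, "ay": 0, "az": 0, "claw": 6},
    {"tx": 0, "ty": 0, "tz": 2, "ax": 0, "ay": 0, "az": 0, "claw": 6},
    {"tx": 0, "ty": 0, "tz": 1.3, "ax": 0, "ay": 0, "az": 0, "claw": 6},
    {"tx": 0, "ty": 0, "tz": 0, "ax": 0, "ay": 0, "az": 0, "claw": 6}
  ]
}}

```text
time_s: 2.6
tcp_pos: [0.5754, 0.0271, 0.1303]
ee_rot: [[1.0, 0.002, -0.007], [0.002, -1.0, -0.001], [-0.007, 0.001, -1.0]]
wrist_force: [-0.6, -0.4, -0.5]
gripper_width: 0.691
gripper_force: 0.0
```

{"name": "drive_tool", "arguments": {
  "rows": [
    {"tx": 0, "ty": 0, "tz": 0, "ax": 0, "ay": 0, "az": 0, "claw": 6},
    {"tx": 0, "ty": 0, "tz": 0, "ax": 0, "ay": 0, "az": 0, "claw": 6},
    {"tx": 0, "ty": 0, "tz": 0, "ax": 0, "ay": 0, "az": 0, "claw": 6}
  ]
}}

```text
time_s: 2.85
tcp_pos: [0.5791, 0.027, 0.135]
ee_rot: [[1.0, 0.002, 0.003], [0.002, -1.0, 0.001], [0.003, -0.001, -1.0]]
wrist_force: [0.0, -0.8, 1.0]
gripper_width: 0.691
gripper_force: 0.0
```

```bash
python3 - <<'E'
from h import *
im,d=grab("scene","s1");s=sense();print(s["tcp_pos"])
cv2.imwrite("pics/s1c.png",cv2.resize(im[80:260,160:340,::-1],None,fx=3.2,fy=3.2,interpolation=cv2.INTER_CUBIC))
E
```

```text
[0.57899548 0.02688119 0.13493224]
```

View pics/s1c.png

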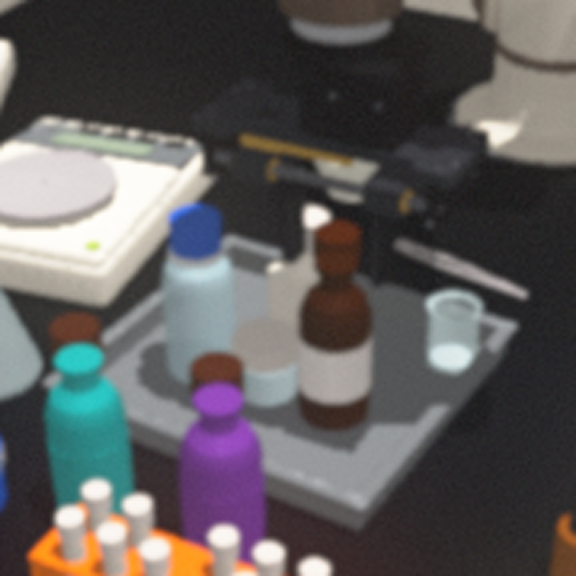

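```bash
python3 - <<'E'
from h import *
s=sense();t=s["tcp_pos"];print(t,s["joints"],s["gripper_width"])
for z in(0,.019,.07):print(proj("scene",t+[0,0,z]),proj("top",t+[0,0,z]))
print(proj("scene",np.array([.5785,.0243,.164])))
im,d=grab("top","t1")
cv2.imwrite("pics/t1c.png",cv2.resize(im[120:384,150:400,::-1],None,fx=2.2,fy=2.2))
E
```

```text
[0.57899548 0.02688119 0.13493224] [ 1.86666525e+01  2.19954600e+01 -1.31837908e+01  1.07924355e-02
 -5.46728259e+01  7.14285933e+01] 0.6925752832806235
[265.13422147 163.35246393] [241.94235702 197.05223937]
[265.23951511 156.17729846] [241.74052153 196.23724398]
[265.52902747 136.11371738] [241.16172364 193.89979051]
[264.36196202 151.94854876]
```

View pics/t1c.png

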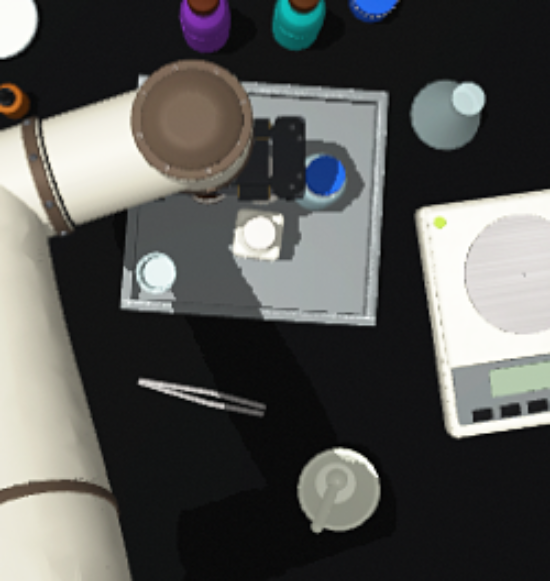

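The gripper is centred over the amber bottle: the TCP projects to (265,163) in the scene view, on the stopper. It is 2.5 mm off in y, so I correct that, then close and lift.

{"name": "drive_tool", "arguments": {
  "rows": [
    {"tx": 0, "ty": 0.25, "tz": 0.1, "ax": 0, "ay": 0, "az": 0, "claw": 6},
    {"tx": 0, "ty": 0, "tz": 0, "ax": 0, "ay": 0, "az": 0, "claw": 6},
    {"tx": 0, "ty": 0, "tz": 0, "ax": 0, "ay": 0, "az": 0, "claw": 2.8},
    {"tx": 0, "ty": 0, "tz": 0, "ax": 0, "ay": 0, "az": 0, "claw": 2.8},
    {"tx": 0, "ty": 0, "tz": 0, "ax": 0, "ay": 0, "az": 0, "claw": 2.8},
    {"tx": 0, "ty": 0, "tz": 0, "ax": 0, "ay": 0, "az": 0, "claw": 2.8},
    {"tx": 0, "ty": 0, "tz": 0, "ax": 0, "ay": 0, "az": 0, "claw": 2.8},
    {"tx": 0, "ty": 0, "tz": 0, "ax": 0, "ay": 0, "az": 0, "claw": 2.8},
    {"tx": 0, "ty": 0, "tz": 0, "ax": 0, "ay": 0, "az": 0, "claw": 2.8}
  ]
}}

```text
time_s: 3.7
tcp_pos: [0.5784, 0.024, 0.1325]
ee_rot: [[1.0, 0.001, 0.0], [0.001, -1.0, 0.0], [0.0, -0.0, -1.0]]
wrist_force: [0.5, 0.5, 0.7]
gripper_width: 0.377
gripper_force: 30.0
```

{"name": "drive_tool", "arguments": {
  "rows": [
    {"tx": 0, "ty": 0, "tz": -0.6, "ax": 0, "ay": 0, "az": 0, "claw": 2.8},
    {"tx": 0, "ty": 0, "tz": -1.4, "ax": 0, "ay": 0, "az": 0, "claw": 2.8},
    {"tx": 0, "ty": 0, "tz": -2, "ax": 0, "ay": 0, "az": 0, "claw": 2.8},
    {"tx": 0, "ty": 0, "tz": -2, "ax": 0, "ay": 0, "az": 0, "claw": 2.8},
    {"tx": 0, "ty": 0, "tz": -1.4, "ax": 0, "ay": 0, "az": 0, "claw": 2.8},
    {"tx": 0, "ty": 0, "tz": -0.6, "ax": 0, "ay": 0, "az": 0, "claw": 2.8},
    {"tx": 0, "ty": -0.7, "tz": 0, "ax": 0, "ay": 0, "az": 0, "claw": 2.8},
    {"tx": -0.2, "ty": -1.5, "tz": 0, "ax": 0, "ay": 0, "az": 0, "claw": 2.8},
    {"tx": -0.3, "ty": -2.3, "tz": 0, "ax": 0, "ay": 0, "az": 0, "claw": 2.8},
    {"tx": -0.3, "ty": -3, "tz": 0, "ax": 0, "ay": 0, "az": 0, "claw": 2.8}
  ]
}}

```text
time_s: 4.53
tcp_pos: [0.5689, 0.0986, 0.2107]
ee_rot: [[1.0, -0.002, -0.004], [-0.002, -1.0, -0.001], [-0.004, 0.001, -1.0]]
wrist_force: [0.7, 0.3, -2.8]
gripper_width: 0.378
gripper_force: 30.0
```

{"name": "drive_tool", "arguments": {
  "rows": [
    {"tx": -0.3, "ty": -3.2, "tz": 0, "ax": 0, "ay": 0, "az": 0, "claw": 2.8},
    {"tx": -0.3, "ty": -3.2, "tz": 0, "ax": 0, "ay": 0, "az": 0, "claw": 2.8},
    {"tx": -0.3, "ty": -3.2, "tz": 0, "ax": 0, "ay": 0, "az": 0, "claw": 2.8},
    {"tx": -0.3, "ty": -3.2, "tz": 0, "ax": 0, "ay": 0, "az": 0, "claw": 2.8},
    {"tx": -0.3, "ty": -3.2, "tz": 0, "ax": 0, "ay": 0, "az": 0, "claw": 2.8},
    {"tx": -0.3, "ty": -3.2, "tz": 0, "ax": 0, "ay": 0, "az": 0, "claw": 2.8},
    {"tx": -0.3, "ty": -3.2, "tz": 0, "ax": 0, "ay": 0, "az": 0, "claw": 2.8},
    {"tx": -0.3, "ty": -3.2, "tz": 0, "ax": 0, "ay": 0, "az": 0, "claw": 2.8},
    {"tx": -0.3, "ty": -2.2, "tz": 0, "ax": 0, "ay": 0, "az": 0, "claw": 2.8},
    {"tx": 0, "ty": -1.2, "tz": 0, "ax": 0, "ay": 0, "az": 0, "claw": 2.8}
  ]
}}

```text
time_s: 5.37
tcp_pos: [0.541, 0.3916, 0.2099]
ee_rot: [[1.0, 0.004, -0.003], [0.004, -1.0, -0.002], [-0.003, 0.002, -1.0]]
wrist_force: [0.1, 0.0, -3.3]
gripper_width: 0.38
gripper_force: 30.0
```

{"name": "drive_tool", "arguments": {
  "rows": [
    {"tx": 0, "ty": 0, "tz": 0, "ax": 0, "ay": 0, "az": 0, "claw": 2.8},
    {"tx": 0, "ty": 0, "tz": 1, "ax": 0, "ay": 0, "az": 0, "claw": 2.8},
    {"tx": 0, "ty": 0, "tz": 2, "ax": 0, "ay": 0, "az": 0, "claw": 2.8},
    {"tx": 0, "ty": 0, "tz": 2, "ax": 0, "ay": 0, "az": 0, "claw": 2.8},
    {"tx": 0, "ty": 0, "tz": 1.2, "ax": 0, "ay": 0, "az": 0, "claw": 2.8},
    {"tx": 0, "ty": 0, "tz": 0.6, "ax": 0, "ay": 0, "az": 0, "claw": 2.8},
    {"tx": 0, "ty": 0, "tz": 0.3, "ax": 0, "ay": 0, "az": 0, "claw": 2.8},
    {"tx": 0, "ty": 0, "tz": 0, "ax": 0, "ay": 0, "az": 0, "claw": 2.8},
    {"tx": 0, "ty": 0, "tz": 0, "ax": 0, "ay": 0, "az": 0, "claw": 2.8},
    {"tx": 0, "ty": 0, "tz": 0, "ax": 0, "ay": 0, "az": 0, "claw": 2.8}
  ]
}}

```text
time_s: 6.2
tcp_pos: [0.5436, 0.3892, 0.1429]
ee_rot: [[1.0, 0.001, 0.002], [0.001, -1.0, 0.002], [0.002, -0.002, -1.0]]
wrist_force: [0.1, 0.7, -3.6]
gripper_width: 0.377
gripper_force: 30.0
```

{"name": "drive_tool", "arguments": {
  "rows": [
    {"tx": 0, "ty": 0, "tz": 0.4, "ax": 0, "ay": 0, "az": 0, "claw": 2.8},
    {"tx": 0, "ty": 0, "tz": 0.3, "ax": 0, "ay": 0, "az": 0, "claw": 2.8},
    {"tx": 0, "ty": 0, "tz": 0.2, "ax": 0, "ay": 0, "az": 0, "claw": 2.8},
    {"tx": 0, "ty": 0, "tz": 0.1, "ax": 0, "ay": 0, "az": 0, "claw": 2.8},
    {"tx": 0, "ty": 0, "tz": 0.1, "ax": 0, "ay": 0, "az": 0, "claw": 2.8},
    {"tx": 0, "ty": 0, "tz": 0.1, "ax": 0, "ay": 0, "az": 0, "claw": 2.8},
    {"tx": 0, "ty": 0, "tz": 0, "ax": 0, "ay": 0, "az": 0, "claw": 2.8},
    {"tx": 0, "ty": 0, "tz": 0, "ax": 0, "ay": 0, "az": 0, "claw": 2.8}
  ]
}}

```text
time_s: 6.87
tcp_pos: [0.5432, 0.389, 0.1305]
ee_rot: [[1.0, 0.002, 0.001], [0.002, -1.0, 0.001], [0.001, -0.001, -1.0]]
wrist_force: [-0.2, -1.5, 1.4]
gripper_width: 0.379
gripper_force: 30.0
```

{"name": "drive_tool", "arguments": {
  "rows": [
    {"tx": 0, "ty": 0, "tz": 0, "ax": 0, "ay": 0, "az": 0, "claw": 6},
    {"tx": 0, "ty": 0, "tz": 0, "ax": 0, "ay": 0, "az": 0, "claw": 6},
    {"tx": 0, "ty": 0, "tz": 0, "ax": 0, "ay": 0, "az": 0, "claw": 6},
    {"tx": 0, "ty": 0, "tz": -1, "ax": 0, "ay": 0, "az": 0, "claw": 6},
    {"tx": 0, "ty": 0, "tz": -2.5, "ax": 0, "ay": 0, "az": 0, "claw": 6},
    {"tx": 0, "ty": 0, "tz": -2.5, "ax": 0, "ay": 0, "az": 0, "claw": 6},
    {"tx": 0, "ty": 0, "tz": -2, "ax": 0, "ay": 0, "az": 0, "claw": 6},
    {"tx": 0, "ty": 1, "tz": -0.5, "ax": 0, "ay": 0, "az": 0, "claw": 6},
    {"tx": -0.3, "ty": 2.5, "tz": 0, "ax": 0, "ay": 0, "az": 0, "claw": 6},
    {"tx": -0.3, "ty": 3.5, "tz": 0, "ax": 0, "ay": 0, "az": 0, "claw": 6}
  ]
}}

```text
time_s: 7.7
tcp_pos: [0.5368, 0.3195, 0.2145]
ee_rot: [[1.0, 0.003, 0.001], [0.003, -1.0, 0.001], [0.001, -0.001, -1.0]]
wrist_force: [0.6, -0.6, -0.6]
gripper_width: 0.69
gripper_force: 0.0
```

{"name": "drive_tool", "arguments": {
  "rows": [
    {"tx": -0.2, "ty": 3.7, "tz": 0, "ax": 0, "ay": 0, "az": 0, "claw": 6},
    {"tx": -0.2, "ty": 3.7, "tz": 0, "ax": 0, "ay": 0, "az": 0, "claw": 6},
    {"tx": -0.2, "ty": 3.7, "tz": 0, "ax": 0, "ay": 0, "az": 0, "claw": 6},
    {"tx": -0.2, "ty": 3.7, "tz": 0, "ax": 0, "ay": 0, "az": 0, "claw": 6},
    {"tx": -0.2, "ty": 3.7, "tz": 0, "ax": 0, "ay": 0, "az": 0, "claw": 6},
    {"tx": -0.3, "ty": 3.7, "tz": 0, "ax": 0, "ay": 0, "az": 0, "claw": 6},
    {"tx": -0.3, "ty": 3.7, "tz": 0, "ax": 0, "ay": 0, "az": 0, "claw": 6},
    {"tx": -0.3, "ty": 3.7, "tz": 0, "ax": 0, "ay": 0, "az": 0, "claw": 6},
    {"tx": -0.3, "ty": 3, "tz": 0, "ax": 0, "ay": 0, "az": 0, "claw": 6},
    {"tx": 0, "ty": 2.2, "tz": 0, "ax": 0, "ay": 0, "az": 0, "claw": 6}
  ]
}}

```text
time_s: 8.53
tcp_pos: [0.5138, -0.032, 0.2145]
ee_rot: [[1.0, -0.001, -0.001], [-0.001, -1.0, 0.0], [-0.001, -0.0, -1.0]]
wrist_force: [-0.5, -0.3, -0.8]
gripper_width: 0.69
gripper_force: 0.0
```

{"name": "drive_tool", "arguments": {
  "rows": [
    {"tx": 0, "ty": 0, "tz": 0, "ax": 0, "ay": 0, "az": 0, "claw": 6},
    {"tx": 0, "ty": 0, "tz": 2, "ax": 0, "ay": 0, "az": 0, "claw": 6},
    {"tx": 0, "ty": 0, "tz": 2, "ax": 0, "ay": 0, "az": 0, "claw": 6},
    {"tx": 0, "ty": 0, "tz": 2, "ax": 0, "ay": 0, "az": 0, "claw": 6},
    {"tx": 0, "ty": 0, "tz": 1, "ax": 0, "ay": 0, "az": 0, "claw": 6},
    {"tx": 0, "ty": 0, "tz": 0, "ax": 0, "ay": 0, "az": 0, "claw": 6},
    {"tx": 0, "ty": 0, "tz": 0, "ax": 0, "ay": 0, "az": 0, "claw": 6}
  ]
}}

```text
time_s: 9.12
tcp_pos: [0.5155, -0.029, 0.1446]
ee_rot: [[1.0, 0.002, -0.0], [0.002, -1.0, -0.001], [-0.0, 0.001, -1.0]]
wrist_force: [-0.2, -0.4, 0.1]
gripper_width: 0.69
gripper_force: 0.0
```

{"name": "drive_tool", "arguments": {
  "rows": [
    {"tx": 0, "ty": 0.16, "tz": 1.5, "ax": 0, "ay": 0, "az": 0, "claw": 6},
    {"tx": 0, "ty": 0, "tz": 1.5, "ax": 0, "ay": 0, "az": 0, "claw": 6},
    {"tx": 0, "ty": 0, "tz": 1, "ax": 0, "ay": 0, "az": 0, "claw": 6},
    {"tx": 0, "ty": 0, "tz": 0.45, "ax": 0, "ay": 0, "az": 0, "claw": 6},
    {"tx": 0, "ty": 0, "tz": 0, "ax": 0, "ay": 0, "az": 0, "claw": 6},
    {"tx": 0, "ty": 0, "tz": 0, "ax": 0, "ay": 0, "az": 0, "claw": 2.8},
    {"tx": 0, "ty": 0, "tz": 0, "ax": 0, "ay": 0, "az": 0, "claw": 2.8},
    {"tx": 0, "ty": 0, "tz": 0, "ax": 0, "ay": 0, "az": 0, "claw": 2.8},
    {"tx": 0, "ty": 0, "tz": 0, "ax": 0, "ay": 0, "az": 0, "claw": 2.8},
    {"tx": 0, "ty": 0, "tz": 0, "ax": 0, "ay": 0, "az": 0, "claw": 2.8}
  ]
}}

```text
time_s: 9.95
tcp_pos: [0.5157, -0.0308, 0.1005]
ee_rot: [[1.0, 0.001, 0.001], [0.001, -1.0, 0.0], [0.001, -0.0, -1.0]]
wrist_force: [-0.6, 1.2, -0.3]
gripper_width: 0.396
gripper_force: 0.0
```

{"name": "drive_tool", "arguments": {
  "rows": [
    {"tx": 0, "ty": 0, "tz": 0, "ax": 0, "ay": 0, "az": 0, "claw": 2.8},
    {"tx": 0, "ty": 0, "tz": 0, "ax": 0, "ay": 0, "az": 0, "claw": 2.8},
    {"tx": 0, "ty": 0, "tz": 0, "ax": 0, "ay": 0, "az": 0, "claw": 2.8}
  ]
}}

```text
time_s: 10.2
tcp_pos: [0.5157, -0.0307, 0.1004]
ee_rot: [[1.0, 0.001, 0.001], [0.001, -1.0, 0.0], [0.001, -0.0, -1.0]]
wrist_force: [-0.1, 1.2, 2.7]
gripper_width: 0.37
gripper_force: 30.0
```

{"name": "drive_tool", "arguments": {
  "rows": [
    {"tx": 0, "ty": 0, "tz": -0.6, "ax": 0, "ay": 0, "az": 0, "claw": 2.8},
    {"tx": 0, "ty": 0, "tz": -1.6, "ax": 0, "ay": 0, "az": 0, "claw": 2.8},
    {"tx": 0, "ty": 0, "tz": -2.2, "ax": 0, "ay": 0, "az": 0, "claw": 2.8},
    {"tx": 0, "ty": 0, "tz": -2.2, "ax": 0, "ay": 0, "az": 0, "claw": 2.8},
    {"tx": 0, "ty": 0, "tz": -1.4, "ax": 0, "ay": 0, "az": 0, "claw": 2.8},
    {"tx": 0, "ty": 0, "tz": -0.8, "ax": 0, "ay": 0, "az": 0, "claw": 2.8},
    {"tx": -0.2, "ty": -0.7, "tz": 0, "ax": 0, "ay": 0, "az": 0, "claw": 2.8},
    {"tx": -0.4, "ty": -1.5, "tz": 0, "ax": 0, "ay": 0, "az": 0, "claw": 2.8},
    {"tx": -0.8, "ty": -2.3, "tz": 0, "ax": 0, "ay": 0, "az": 0, "claw": 2.8},
    {"tx": -1, "ty": -3, "tz": 0, "ax": 0, "ay": 0, "az": 0, "claw": 2.8}
  ]
}}

```text
time_s: 11.03
tcp_pos: [0.49, 0.0441, 0.1864]
ee_rot: [[1.0, -0.002, -0.003], [-0.002, -1.0, -0.001], [-0.003, 0.001, -1.0]]
wrist_force: [0.6, 0.5, -1.0]
gripper_width: 0.371
gripper_force: 30.0
```

{"name": "drive_tool", "arguments": {
  "rows": [
    {"tx": -1, "ty": -3.2, "tz": 0, "ax": 0, "ay": 0, "az": 0, "claw": 2.8},
    {"tx": -1, "ty": -3.2, "tz": 0, "ax": 0, "ay": 0, "az": 0, "claw": 2.8},
    {"tx": -1, "ty": -3.2, "tz": 0, "ax": 0, "ay": 0, "az": 0, "claw": 2.8},
    {"tx": -1, "ty": -3.2, "tz": 0, "ax": 0, "ay": 0, "az": 0, "claw": 2.8},
    {"tx": -1, "ty": -3.2, "tz": 0, "ax": 0, "ay": 0, "az": 0, "claw": 2.8},
    {"tx": -1, "ty": -3.2, "tz": 0, "ax": 0, "ay": 0, "az": 0, "claw": 2.8},
    {"tx": -1, "ty": -3.2, "tz": 0, "ax": 0, "ay": 0, "az": 0, "claw": 2.8},
    {"tx": -1, "ty": -3.2, "tz": 0, "ax": 0, "ay": 0, "az": 0, "claw": 2.8},
    {"tx": -0.8, "ty": -2.4, "tz": 0, "ax": 0, "ay": 0, "az": 0, "claw": 2.8},
    {"tx": -0.4, "ty": -1.4, "tz": 0, "ax": 0, "ay": 0, "az": 0, "claw": 2.8}
  ]
}}

```text
time_s: 11.87
tcp_pos: [0.3971, 0.3401, 0.1865]
ee_rot: [[1.0, 0.004, -0.002], [0.004, -1.0, -0.002], [-0.002, 0.002, -1.0]]
wrist_force: [0.2, 0.4, -0.8]
gripper_width: 0.368
gripper_force: 30.0
```

{"name": "drive_tool", "arguments": {
  "rows": [
    {"tx": 0, "ty": 0, "tz": 0, "ax": 0, "ay": 0, "az": 0, "claw": 2.8},
    {"tx": 0, "ty": 0, "tz": 1, "ax": 0, "ay": 0, "az": 0, "claw": 2.8},
    {"tx": 0, "ty": 0, "tz": 2, "ax": 0, "ay": 0, "az": 0, "claw": 2.8},
    {"tx": 0, "ty": 0, "tz": 2, "ax": 0, "ay": 0, "az": 0, "claw": 2.8},
    {"tx": 0, "ty": 0, "tz": 1.6, "ax": 0, "ay": 0, "az": 0, "claw": 2.8},
    {"tx": 0, "ty": 0, "tz": 0.9, "ax": 0, "ay": 0, "az": 0, "claw": 2.8},
    {"tx": 0, "ty": 0, "tz": 0.5, "ax": 0, "ay": 0, "az": 0, "claw": 2.8},
    {"tx": 0, "ty": 0, "tz": 0, "ax": 0, "ay": 0, "az": 0, "claw": 2.8},
    {"tx": 0, "ty": 0, "tz": 0, "ax": 0, "ay": 0, "az": 0, "claw": 2.8},
    {"tx": 0, "ty": 0, "tz": 0, "ax": 0, "ay": 0, "az": 0, "claw": 2.8}
  ]
}}

```text
time_s: 12.7
tcp_pos: [0.3996, 0.3384, 0.109]
ee_rot: [[1.0, 0.001, 0.001], [0.001, -1.0, 0.002], [0.001, -0.002, -1.0]]
wrist_force: [-0.4, 0.2, -2.3]
gripper_width: 0.372
gripper_force: 30.0
```

Going to about 0.098.

{"name": "drive_tool", "arguments": {
  "rows": [
    {"tx": 0, "ty": 0, "tz": 0.4, "ax": 0, "ay": 0, "az": 0, "claw": 2.8},
    {"tx": 0, "ty": 0, "tz": 0.3, "ax": 0, "ay": 0, "az": 0, "claw": 2.8},
    {"tx": 0, "ty": 0, "tz": 0.15, "ax": 0, "ay": 0, "az": 0, "claw": 2.8},
    {"tx": 0, "ty": 0, "tz": 0.1, "ax": 0, "ay": 0, "az": 0, "claw": 2.8},
    {"tx": 0, "ty": 0, "tz": 0.1, "ax": 0, "ay": 0, "az": 0, "claw": 2.8},
    {"tx": 0, "ty": 0, "tz": 0, "ax": 0, "ay": 0, "az": 0, "claw": 2.8},
    {"tx": 0, "ty": 0, "tz": 0, "ax": 0, "ay": 0, "az": 0, "claw": 2.8}
  ]
}}

```text
time_s: 13.28
tcp_pos: [0.3992, 0.3382, 0.0984]
ee_rot: [[1.0, 0.002, 0.001], [0.002, -1.0, 0.0], [0.001, -0.0, -1.0]]
wrist_force: [-2.6, 0.3, 5.1]
gripper_width: 0.369
gripper_force: 30.0
```

{"name": "drive_tool", "arguments": {
  "rows": [
    {"tx": 0, "ty": 0, "tz": 0, "ax": 0, "ay": 0, "az": 0, "claw": 6.5},
    {"tx": 0, "ty": 0, "tz": 0, "ax": 0, "ay": 0, "az": 0, "claw": 6.5},
    {"tx": 0, "ty": 0, "tz": 0, "ax": 0, "ay": 0, "az": 0, "claw": 6.5},
    {"tx": 0, "ty": 0, "tz": -1, "ax": 0, "ay": 0, "az": 0, "claw": 6.5},
    {"tx": 0, "ty": 0, "tz": -2.8, "ax": 0, "ay": 0, "az": 0, "claw": 6.5},
    {"tx": 0, "ty": 0, "tz": -2.8, "ax": 0, "ay": 0, "az": 0, "claw": 6.5},
    {"tx": 0, "ty": 0, "tz": -2.8, "ax": 0, "ay": 0, "az": 0, "claw": 6.5},
    {"tx": 0.4, "ty": 1, "tz": -0.6, "ax": 0, "ay": 0, "az": 0, "claw": 6.5},
    {"tx": 1, "ty": 2.4, "tz": 0, "ax": 0, "ay": 0, "az": 0, "claw": 6.5},
    {"tx": 1.4, "ty": 3.4, "tz": 0, "ax": 0, "ay": 0, "az": 0, "claw": 6.5}
  ]
}}

```text
time_s: 14.12
tcp_pos: [0.4273, 0.2711, 0.1988]
ee_rot: [[1.0, 0.005, 0.002], [0.005, -1.0, 0.003], [0.002, -0.003, -1.0]]
wrist_force: [1.2, -0.7, 0.2]
gripper_width: 0.743
gripper_force: 0.0
```

{"name": "drive_tool", "arguments": {
  "rows": [
    {"tx": 1.5, "ty": 3.7, "tz": 0, "ax": 0, "ay": 0, "az": 0, "claw": 6.5},
    {"tx": 1.5, "ty": 3.7, "tz": 0, "ax": 0, "ay": 0, "az": 0, "claw": 6.5},
    {"tx": 1.5, "ty": 3.7, "tz": 0, "ax": 0, "ay": 0, "az": 0, "claw": 6.5},
    {"tx": 1.5, "ty": 3.7, "tz": 0, "ax": 0, "ay": 0, "az": 0, "claw": 6.5},
    {"tx": 1.5, "ty": 3.7, "tz": 0, "ax": 0, "ay": 0, "az": 0, "claw": 6.5},
    {"tx": 1.5, "ty": 3.7, "tz": 0, "ax": 0, "ay": 0, "az": 0, "claw": 6.5},
    {"tx": 1.5, "ty": 3.7, "tz": 0, "ax": 0, "ay": 0, "az": 0, "claw": 6.5},
    {"tx": 1.5, "ty": 3.7, "tz": 0, "ax": 0, "ay": 0, "az": 0, "claw": 6.5},
    {"tx": 1.5, "ty": 3.7, "tz": 0, "ax": 0, "ay": 0, "az": 0, "claw": 6.5},
    {"tx": 1.2, "ty": 3.3, "tz": 0, "ax": 0, "ay": 0, "az": 0, "claw": 6.5}
  ]
}}

```text
time_s: 14.95
tcp_pos: [0.575, -0.0983, 0.1977]
ee_rot: [[1.0, 0.0, 0.0], [0.0, -1.0, -0.0], [0.0, 0.0, -1.0]]
wrist_force: [0.9, 0.3, -0.2]
gripper_width: 0.745
gripper_force: 0.0
```

```bash
python3 - <<'E'
from h import *
s=sense();print(s["tcp_pos"],s["joints"])
E
```

```text
[ 0.57496742 -0.09833601  0.19766222] [ 6.19827907e+00  1.90670034e+01 -7.76717523e+00  8.40294751e-03
 -6.31543633e+01  8.38197798e+01]
```

{"name": "drive_tool", "arguments": {
  "rows": [
    {"tx": 0, "ty": 0, "tz": 0, "ax": 0, "ay": 0, "az": 0, "claw": 6.5},
    {"tx": 0, "ty": 0, "tz": 1.5, "ax": 0, "ay": 0, "az": 0, "claw": 6.5},
    {"tx": 0, "ty": 0, "tz": 1.5, "ax": 0, "ay": 0, "az": 0, "claw": 6.5},
    {"tx": 0, "ty": 0, "tz": 0.8, "ax": 0, "ay": 0, "az": 0, "claw": 6.5},
    {"tx": 0, "ty": 0, "tz": 0, "ax": 0, "ay": 0, "az": 0, "claw": 6.5},
    {"tx": 0, "ty": 0, "tz": 0, "ax": 0, "ay": 0, "az": 0, "claw": 6.5}
  ]
}}

```text
time_s: 15.45
tcp_pos: [0.5744, -0.0957, 0.1595]
ee_rot: [[1.0, 0.002, -0.001], [0.002, -1.0, -0.0], [-0.001, 0.0, -1.0]]
wrist_force: [-0.1, 0.4, 0.7]
gripper_width: 0.746
gripper_force: 0.0
```

{"name": "drive_tool", "arguments": {
  "rows": [
    {"tx": 0, "ty": 0.05, "tz": 1.6, "ax": 0, "ay": 0, "az": 0, "claw": 6.5},
    {"tx": 0, "ty": 0, "tz": 1.6, "ax": 0, "ay": 0, "az": 0, "claw": 6.5},
    {"tx": 0, "ty": 0, "tz": 1.1, "ax": 0, "ay": 0, "az": 0, "claw": 6.5},
    {"tx": 0, "ty": 0, "tz": 0.5, "ax": 0, "ay": 0, "az": 0, "claw": 6.5},
    {"tx": 0, "ty": 0, "tz": 0, "ax": 0, "ay": 0, "az": 0, "claw": 3.4},
    {"tx": 0, "ty": 0, "tz": 0, "ax": 0, "ay": 0, "az": 0, "claw": 3.4},
    {"tx": 0, "ty": 0, "tz": 0, "ax": 0, "ay": 0, "az": 0, "claw": 3.4},
    {"tx": 0, "ty": 0, "tz": 0, "ax": 0, "ay": 0, "az": 0, "claw": 3.4},
    {"tx": 0, "ty": 0, "tz": 0, "ax": 0, "ay": 0, "az": 0, "claw": 3.4},
    {"tx": 0, "ty": 0, "tz": 0, "ax": 0, "ay": 0, "az": 0, "claw": 3.4}
  ]
}}

```text
time_s: 16.28
tcp_pos: [0.575, -0.0961, 0.1123]
ee_rot: [[1.0, 0.001, 0.002], [0.001, -1.0, 0.0], [0.002, -0.0, -1.0]]
wrist_force: [-1.1, 1.0, 0.3]
gripper_width: 0.454
gripper_force: 30.0
```

{"name": "drive_tool", "arguments": {
  "rows": [
    {"tx": 0, "ty": 0, "tz": 0, "ax": 0, "ay": 0, "az": 0, "claw": 3.4},
    {"tx": 0, "ty": 0, "tz": 0, "ax": 0, "ay": 0, "az": 0, "claw": 3.4}
  ]
}}

```text
time_s: 16.45
tcp_pos: [0.575, -0.0961, 0.1123]
ee_rot: [[1.0, 0.001, 0.001], [0.001, -1.0, -0.0], [0.001, 0.0, -1.0]]
wrist_force: [-0.4, 0.9, 3.1]
gripper_width: 0.45
gripper_force: 30.0
```

{"name": "drive_tool", "arguments": {
  "rows": [
    {"tx": 0, "ty": 0, "tz": -0.6, "ax": 0, "ay": 0, "az": 0, "claw": 3.4},
    {"tx": 0, "ty": 0, "tz": -1.6, "ax": 0, "ay": 0, "az": 0, "claw": 3.4},
    {"tx": 0, "ty": 0, "tz": -2.2, "ax": 0, "ay": 0, "az": 0, "claw": 3.4},
    {"tx": 0, "ty": 0, "tz": -2.2, "ax": 0, "ay": 0, "az": 0, "claw": 3.4},
    {"tx": 0, "ty": 0, "tz": -1.6, "ax": 0, "ay": 0, "az": 0, "claw": 3.4},
    {"tx": 0, "ty": 0, "tz": -0.8, "ax": 0, "ay": 0, "az": 0, "claw": 3.4},
    {"tx": 0, "ty": -0.7, "tz": 0, "ax": 0, "ay": 0, "az": 0, "claw": 3.4},
    {"tx": -0.2, "ty": -1.5, "tz": 0, "ax": 0, "ay": 0, "az": 0, "claw": 3.4},
    {"tx": -0.3, "ty": -2.3, "tz": 0, "ax": 0, "ay": 0, "az": 0, "claw": 3.4},
    {"tx": -0.4, "ty": -3, "tz": 0, "ax": 0, "ay": 0, "az": 0, "claw": 3.4}
  ]
}}

```text
time_s: 17.28
tcp_pos: [0.5638, -0.0213, 0.1991]
ee_rot: [[1.0, -0.002, -0.005], [-0.002, -1.0, -0.0], [-0.005, 0.0, -1.0]]
wrist_force: [-0.2, 1.6, -3.1]
gripper_width: 0.447
gripper_force: 30.0
```

{"name": "drive_tool", "arguments": {
  "rows": [
    {"tx": -0.4, "ty": -3.3, "tz": 0, "ax": 0, "ay": 0, "az": 0, "claw": 3.4},
    {"tx": -0.4, "ty": -3.3, "tz": 0, "ax": 0, "ay": 0, "az": 0, "claw": 3.4},
    {"tx": -0.4, "ty": -3.3, "tz": 0, "ax": 0, "ay": 0, "az": 0, "claw": 3.4},
    {"tx": -0.4, "ty": -3.3, "tz": 0, "ax": 0, "ay": 0, "az": 0, "claw": 3.4},
    {"tx": -0.4, "ty": -3.3, "tz": 0, "ax": 0, "ay": 0, "az": 0, "claw": 3.4},
    {"tx": -0.4, "ty": -3.3, "tz": 0, "ax": 0, "ay": 0, "az": 0, "claw": 3.4},
    {"tx": -0.4, "ty": -3.3, "tz": 0, "ax": 0, "ay": 0, "az": 0, "claw": 3.4},
    {"tx": -0.4, "ty": -3.3, "tz": 0, "ax": 0, "ay": 0, "az": 0, "claw": 3.4},
    {"tx": -0.4, "ty": -2.5, "tz": 0, "ax": 0, "ay": 0, "az": 0, "claw": 3.4},
    {"tx": 0, "ty": -1.6, "tz": 0, "ax": 0, "ay": 0, "az": 0, "claw": 3.4}
  ]
}}

```text
time_s: 18.12
tcp_pos: [0.5269, 0.2861, 0.1991]
ee_rot: [[1.0, 0.003, -0.004], [0.003, -1.0, -0.002], [-0.004, 0.002, -1.0]]
wrist_force: [0.3, 0.2, -3.6]
gripper_width: 0.453
gripper_force: 30.0
```

{"name": "drive_tool", "arguments": {
  "rows": [
    {"tx": 0, "ty": 0, "tz": 0, "ax": 0, "ay": 0, "az": 0, "claw": 3.4},
    {"tx": 0, "ty": 0, "tz": 1, "ax": 0, "ay": 0, "az": 0, "claw": 3.4},
    {"tx": 0, "ty": 0, "tz": 2, "ax": 0, "ay": 0, "az": 0, "claw": 3.4},
    {"tx": 0, "ty": 0, "tz": 2, "ax": 0, "ay": 0, "az": 0, "claw": 3.4},
    {"tx": 0, "ty": 0, "tz": 1.6, "ax": 0, "ay": 0, "az": 0, "claw": 3.4},
    {"tx": 0, "ty": 0, "tz": 0.9, "ax": 0, "ay": 0, "az": 0, "claw": 3.4},
    {"tx": 0, "ty": 0, "tz": 0.5, "ax": 0, "ay": 0, "az": 0, "claw": 3.4},
    {"tx": 0, "ty": 0, "tz": 0, "ax": 0, "ay": 0, "az": 0, "claw": 3.4},
    {"tx": 0, "ty": 0, "tz": 0, "ax": 0, "ay": 0, "az": 0, "claw": 3.4},
    {"tx": 0, "ty": 0, "tz": 0, "ax": 0, "ay": 0, "az": 0, "claw": 3.4}
  ]
}}

```text
time_s: 18.95
tcp_pos: [0.5298, 0.284, 0.1227]
ee_rot: [[1.0, 0.001, 0.002], [0.001, -1.0, 0.001], [0.002, -0.001, -1.0]]
wrist_force: [0.2, 0.7, -3.7]
gripper_width: 0.453
gripper_force: 30.0
```

Target z is 0.1103, so 12.4 mm to go. Then release and rise.

{"name": "drive_tool", "arguments": {
  "rows": [
    {"tx": 0, "ty": 0, "tz": 0.5, "ax": 0, "ay": 0, "az": 0, "claw": 3.4},
    {"tx": 0, "ty": 0, "tz": 0.35, "ax": 0, "ay": 0, "az": 0, "claw": 3.4},
    {"tx": 0, "ty": 0, "tz": 0.2, "ax": 0, "ay": 0, "az": 0, "claw": 3.4},
    {"tx": 0, "ty": 0, "tz": 0.1, "ax": 0, "ay": 0, "az": 0, "claw": 3.4},
    {"tx": 0, "ty": 0, "tz": 0.1, "ax": 0, "ay": 0, "az": 0, "claw": 3.4},
    {"tx": 0, "ty": 0, "tz": 0, "ax": 0, "ay": 0, "az": 0, "claw": 3.4},
    {"tx": 0, "ty": 0, "tz": 0, "ax": 0, "ay": 0, "az": 0, "claw": 3.4}
  ]
}}

```text
time_s: 19.53
tcp_pos: [0.5294, 0.2838, 0.1104]
ee_rot: [[1.0, 0.002, 0.001], [0.002, -1.0, 0.0], [0.001, -0.0, -1.0]]
wrist_force: [-1.9, -1.7, 5.4]
gripper_width: 0.451
gripper_force: 30.0
```

{"name": "drive_tool", "arguments": {
  "rows": [
    {"tx": 0, "ty": 0, "tz": 0, "ax": 0, "ay": 0, "az": 0, "claw": 6.5},
    {"tx": 0, "ty": 0, "tz": 0, "ax": 0, "ay": 0, "az": 0, "claw": 6.5},
    {"tx": 0, "ty": 0, "tz": 0, "ax": 0, "ay": 0, "az": 0, "claw": 6.5},
    {"tx": 0, "ty": 0, "tz": -1, "ax": 0, "ay": 0, "az": 0, "claw": 6.5},
    {"tx": 0, "ty": 0, "tz": -2.5, "ax": 0, "ay": 0, "az": 0, "claw": 6.5},
    {"tx": 0, "ty": 0, "tz": -2.5, "ax": 0, "ay": 0, "az": 0, "claw": 6.5},
    {"tx": 0, "ty": 0, "tz": -2, "ax": 0, "ay": 0, "az": 0, "claw": 6.5},
    {"tx": 0, "ty": 0, "tz": -1, "ax": 0, "ay": 0, "az": 0, "claw": 7.5},
    {"tx": 0.4, "ty": 2, "tz": 0, "ax": 0, "ay": 0, "az": 0, "claw": 7.5}
  ]
}}

```text
time_s: 20.28
tcp_pos: [0.5345, 0.2668, 0.2025]
ee_rot: [[1.0, 0.005, 0.006], [0.005, -1.0, 0.005], [0.006, -0.005, -1.0]]
wrist_force: [1.0, -0.9, -0.1]
gripper_width: 0.817
gripper_force: 0.0
```

```bash
python3 - <<'E'
from h import *
print(sense()["tcp_pos"])
im,d=grab("top","t2");im2,d2=grab("scene","s2")
a=im[100:300,60:330,::-1];b=im2[80:300,150:470,::-1]
cv2.imwrite("pics/c2.png",np.vstack([cv2.resize(a,(405,300)),cv2.resize(b,(405,280))]))
m=np.zeros(d.shape,np.uint8);m[:]=(im.min(2)>200);w=np.zeros_like(m);cv2.circle(w,(270,201),16,1,-1);m&=w
ys,xs=np.nonzero(m);(cu,cv_),r=cv2.minEnclosingCircle(np.stack([xs,ys],1).astype(np.float32))
print(len(xs),xs.mean(),ys.mean(),onplane("top",xs.mean(),ys.mean(),.054),onplane("top",cu,cv_,.054),2*r*1.162/488)
Z=world("top",d)[...,2];m=(abs(Z-.055)<.006)&(w>0);ys,xs=np.nonzero(m);print(len(xs),onplane("top",xs.mean(),ys.mean(),.054))
(cu,cv_),r=cv2.minEnclosingCircle(np.stack([xs,ys],1).astype(np.float32));print(onplane("top",cu,cv_,.054),2*r*1.162/488)
E
```

```text
[0.53453249 0.26678049 0.20247778]
369 268.7886178861789 201.0 [ 0.57770193 -0.03542354  0.054     ] [ 0.5778216  -0.03503926  0.054     ] 0.052714917261092384
364 [ 0.57607154 -0.03586607  0.054     ]
[ 0.5757929 -0.0358107  0.054    ] 0.05226635838336632
```

View pics/c2.png

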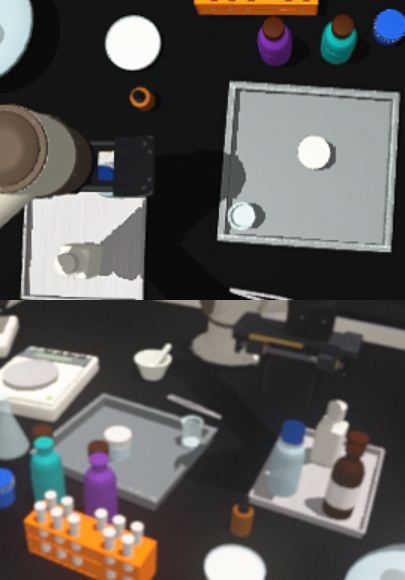

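All three bottles stand upright on the steel tray, and the jar at (269,201) is alone with the beaker in the grey tray. Next, the jar.

{"name": "drive_tool", "arguments": {
  "rows": [
    {"tx": 0.4, "ty": 3.3, "tz": 0, "ax": 0, "ay": 0, "az": 0, "claw": 7.5},
    {"tx": 0.5, "ty": 3.5, "tz": 0, "ax": 0, "ay": 0, "az": 0, "claw": 7.5},
    {"tx": 0.5, "ty": 3.5, "tz": 0, "ax": 0, "ay": 0, "az": 0, "claw": 7.5},
    {"tx": 0.5, "ty": 3.5, "tz": 0, "ax": 0, "ay": 0, "az": 0, "claw": 7.5},
    {"tx": 0.5, "ty": 3.5, "tz": 0, "ax": 0, "ay": 0, "az": 0, "claw": 7.5},
    {"tx": 0.5, "ty": 3.5, "tz": 0, "ax": 0, "ay": 0, "az": 0, "claw": 7.5},
    {"tx": 0.5, "ty": 3.5, "tz": 0, "ax": 0, "ay": 0, "az": 0, "claw": 7.5},
    {"tx": 0.5, "ty": 3, "tz": 0, "ax": 0, "ay": 0, "az": 0, "claw": 7.5},
    {"tx": 0.3, "ty": 1.9, "tz": 0, "ax": 0, "ay": 0, "az": 0, "claw": 7.5},
    {"tx": 0.1, "ty": 0.7, "tz": 1, "ax": 0, "ay": 0, "az": 0, "claw": 7.5}
  ]
}}

```text
time_s: 21.22
tcp_pos: [0.5777, -0.0376, 0.1901]
ee_rot: [[1.0, -0.002, 0.003], [-0.002, -1.0, -0.0], [0.003, 0.0, -1.0]]
wrist_force: [0.9, 0.5, 0.7]
gripper_width: 0.861
gripper_force: 0.0
```

{"name": "drive_tool", "arguments": {
  "rows": [
    {"tx": 0, "ty": 0, "tz": 2, "ax": 0, "ay": 0, "az": 0, "claw": 7.5},
    {"tx": 0, "ty": 0, "tz": 2, "ax": 0, "ay": 0, "az": 0, "claw": 7.5},
    {"tx": 0, "ty": 0, "tz": 2, "ax": 0, "ay": 0, "az": 0, "claw": 7.5},
    {"tx": 0, "ty": 0, "tz": 2, "ax": 0, "ay": 0, "az": 0, "claw": 7.5},
    {"tx": 0, "ty": 0, "tz": 2, "ax": 0, "ay": 0, "az": 0, "claw": 7.5},
    {"tx": 0, "ty": 0, "tz": 1, "ax": 0, "ay": 0, "az": 0, "claw": 7.5},
    {"tx": 0, "ty": 0, "tz": 0, "ax": 0, "ay": 0, "az": 0, "claw": 7.5},
    {"tx": 0, "ty": 0, "tz": 0, "ax": 0, "ay": 0, "az": 0, "claw": 7.5},
    {"tx": 0, "ty": 0, "tz": 0, "ax": 0, "ay": 0, "az": 0, "claw": 7.5}
  ]
}}

```text
time_s: 21.97
tcp_pos: [0.5773, -0.0348, 0.08]
ee_rot: [[1.0, 0.002, 0.002], [0.002, -1.0, 0.0], [0.002, -0.0, -1.0]]
wrist_force: [0.1, 0.2, 0.6]
gripper_width: 0.856
gripper_force: 0.0
```

{"name": "drive_tool", "arguments": {
  "rows": [
    {"tx": -0.05, "ty": 0.08, "tz": 1.6, "ax": 0, "ay": 0, "az": 0, "claw": 7.5},
    {"tx": 0, "ty": 0, "tz": 1.6, "ax": 0, "ay": 0, "az": 0, "claw": 7.5},
    {"tx": 0, "ty": 0, "tz": 1.3, "ax": 0, "ay": 0, "az": 0, "claw": 7.5},
    {"tx": 0, "ty": 0, "tz": 0.8, "ax": 0, "ay": 0, "az": 0, "claw": 7.5},
    {"tx": 0, "ty": 0, "tz": 0, "ax": 0, "ay": 0, "az": 0, "claw": 7.5},
    {"tx": 0, "ty": 0, "tz": 0, "ax": 0, "ay": 0, "az": 0, "claw": 4.7},
    {"tx": 0, "ty": 0, "tz": 0, "ax": 0, "ay": 0, "az": 0, "claw": 4.7},
    {"tx": 0, "ty": 0, "tz": 0, "ax": 0, "ay": 0, "az": 0, "claw": 4.7},
    {"tx": 0, "ty": 0, "tz": 0, "ax": 0, "ay": 0, "az": 0, "claw": 4.7},
    {"tx": 0, "ty": 0, "tz": 0, "ax": 0, "ay": 0, "az": 0, "claw": 4.7}
  ]
}}

```text
time_s: 22.8
tcp_pos: [0.5764, -0.0358, 0.0268]
ee_rot: [[1.0, 0.001, 0.002], [0.001, -1.0, 0.0], [0.002, -0.0, -1.0]]
wrist_force: [-0.5, -1.5, 2.5]
gripper_width: 0.591
gripper_force: 30.2
```

{"name": "drive_tool", "arguments": {
  "rows": [
    {"tx": 0, "ty": 0, "tz": 0, "ax": 0, "ay": 0, "az": 0, "claw": 4.7},
    {"tx": 0, "ty": 0, "tz": 0, "ax": 0, "ay": 0, "az": 0, "claw": 4.7},
    {"tx": 0, "ty": 0, "tz": 0, "ax": 0, "ay": 0, "az": 0, "claw": 4.7}
  ]
}}

```text
time_s: 23.05
tcp_pos: [0.5764, -0.0358, 0.0268]
ee_rot: [[1.0, 0.001, 0.001], [0.001, -1.0, 0.0], [0.001, -0.0, -1.0]]
wrist_force: [-0.8, 2.3, 4.9]
gripper_width: 0.585
gripper_force: 30.0
```

{"name": "drive_tool", "arguments": {
  "rows": [
    {"tx": 0, "ty": 0, "tz": -0.8, "ax": 0, "ay": 0, "az": 0, "claw": 4.7},
    {"tx": 0, "ty": 0, "tz": -2, "ax": 0, "ay": 0, "az": 0, "claw": 4.7},
    {"tx": 0, "ty": 0, "tz": -2.8, "ax": 0, "ay": 0, "az": 0, "claw": 4.7},
    {"tx": 0, "ty": 0, "tz": -2.8, "ax": 0, "ay": 0, "az": 0, "claw": 4.7},
    {"tx": 0, "ty": 0, "tz": -2.4, "ax": 0, "ay": 0, "az": 0, "claw": 4.7},
    {"tx": -0.5, "ty": 0.4, "tz": -1.2, "ax": 0, "ay": 0, "az": 0, "claw": 4.7},
    {"tx": -1.2, "ty": 1, "tz": 0, "ax": 0, "ay": 0, "az": 0, "claw": 4.7},
    {"tx": -1.7, "ty": 2, "tz": 0, "ax": 0, "ay": 0, "az": 0, "claw": 4.7},
    {"tx": -1.7, "ty": 2.7, "tz": 0, "ax": 0, "ay": 0, "az": 0, "claw": 4.7},
    {"tx": -1.5, "ty": 3, "tz": 0, "ax": 0, "ay": 0, "az": 0, "claw": 4.7}
  ]
}}

```text
time_s: 23.88
tcp_pos: [0.5076, -0.1275, 0.1451]
ee_rot: [[1.0, 0.003, -0.003], [0.003, -1.0, 0.001], [-0.003, -0.001, -1.0]]
wrist_force: [-0.3, 0.2, -1.8]
gripper_width: 0.586
gripper_force: 30.0
```

{"name": "drive_tool", "arguments": {
  "rows": [
    {"tx": -1.2, "ty": 3.1, "tz": 0, "ax": 0, "ay": 0, "az": 0, "claw": 4.7},
    {"tx": -0.8, "ty": 3.1, "tz": 0, "ax": 0, "ay": 0, "az": 0, "claw": 4.7},
    {"tx": -0.6, "ty": 3.1, "tz": 0, "ax": 0, "ay": 0, "az": 0, "claw": 4.7},
    {"tx": -0.4, "ty": 3.1, "tz": 0, "ax": 0, "ay": 0, "az": 0, "claw": 4.7},
    {"tx": -0.3, "ty": 3, "tz": 0, "ax": 0, "ay": 0, "az": 0, "claw": 4.7},
    {"tx": -0.15, "ty": 2.2, "tz": 0, "ax": 0, "ay": 0, "az": 0, "claw": 4.7},
    {"tx": 0, "ty": 1.3, "tz": 0, "ax": 0, "ay": 0, "az": 0, "claw": 4.7},
    {"tx": 0, "ty": 0, "tz": 0, "ax": 0, "ay": 0, "az": 0, "claw": 4.7},
    {"tx": 0, "ty": 0, "tz": 0, "ax": 0, "ay": 0, "az": 0, "claw": 4.7},
    {"tx": 0, "ty": 0, "tz": 0, "ax": 0, "ay": 0, "az": 0, "claw": 4.7}
  ]
}}

```text
time_s: 24.72
tcp_pos: [0.4753, -0.3153, 0.1455]
ee_rot: [[1.0, 0.002, -0.001], [0.002, -1.0, 0.001], [-0.001, -0.001, -1.0]]
wrist_force: [-0.1, 0.5, -0.9]
gripper_width: 0.588
gripper_force: 30.0
```

Now 5.07 cm down, to 0.0948.

{"name": "drive_tool", "arguments": {
  "rows": [
    {"tx": 0.03, "ty": 0.03, "tz": 1, "ax": 0, "ay": 0, "az": 0, "claw": 4.7},
    {"tx": 0, "ty": 0, "tz": 1.3, "ax": 0, "ay": 0, "az": 0, "claw": 4.7},
    {"tx": 0, "ty": 0, "tz": 1, "ax": 0, "ay": 0, "az": 0, "claw": 4.7},
    {"tx": 0, "ty": 0, "tz": 0.6, "ax": 0, "ay": 0, "az": 0, "claw": 4.7},
    {"tx": 0, "ty": 0, "tz": 0.3, "ax": 0, "ay": 0, "az": 0, "claw": 4.7},
    {"tx": 0, "ty": 0, "tz": 0, "ax": 0, "ay": 0, "az": 0, "claw": 4.7},
    {"tx": 0, "ty": 0, "tz": 0, "ax": 0, "ay": 0, "az": 0, "claw": 4.7}
  ]
}}

```text
time_s: 25.3
tcp_pos: [0.4764, -0.3164, 0.1042]
ee_rot: [[1.0, 0.002, 0.0], [0.002, -1.0, -0.0], [0.0, 0.0, -1.0]]
wrist_force: [0.2, 0.2, -1.3]
gripper_width: 0.586
gripper_force: 30.0
```

{"name": "drive_tool", "arguments": {
  "rows": [
    {"tx": 0, "ty": 0, "tz": 0.4, "ax": 0, "ay": 0, "az": 0, "claw": 4.7},
    {"tx": 0, "ty": 0, "tz": 0.25, "ax": 0, "ay": 0, "az": 0, "claw": 4.7},
    {"tx": 0, "ty": 0, "tz": 0.15, "ax": 0, "ay": 0, "az": 0, "claw": 4.7},
    {"tx": 0, "ty": 0, "tz": 0.08, "ax": 0, "ay": 0, "az": 0, "claw": 4.7},
    {"tx": 0, "ty": 0, "tz": 0.07, "ax": 0, "ay": 0, "az": 0, "claw": 4.7},
    {"tx": 0, "ty": 0, "tz": 0, "ax": 0, "ay": 0, "az": 0, "claw": 4.7},
    {"tx": 0, "ty": 0, "tz": 0, "ax": 0, "ay": 0, "az": 0, "claw": 4.7}
  ]
}}

```text
time_s: 25.88
tcp_pos: [0.4759, -0.3165, 0.0948]
ee_rot: [[1.0, 0.001, -0.0], [0.001, -1.0, -0.0], [-0.0, 0.0, -1.0]]
wrist_force: [-1.6, -0.2, 1.8]
gripper_width: 0.587
gripper_force: 30.0
```

{"name": "drive_tool", "arguments": {
  "rows": [
    {"tx": 0, "ty": 0, "tz": 0, "ax": 0, "ay": 0, "az": 0, "claw": 7.5},
    {"tx": 0, "ty": 0, "tz": 0, "ax": 0, "ay": 0, "az": 0, "claw": 7.5},
    {"tx": 0, "ty": 0, "tz": 0, "ax": 0, "ay": 0, "az": 0, "claw": 7.5},
    {"tx": 0, "ty": 0, "tz": -1, "ax": 0, "ay": 0, "az": 0, "claw": 7.5},
    {"tx": 0, "ty": 0, "tz": -3, "ax": 0, "ay": 0, "az": 0, "claw": 7.5},
    {"tx": 0, "ty": 0, "tz": -3.5, "ax": 0, "ay": 0, "az": 0, "claw": 7.5},
    {"tx": 0, "ty": -0.5, "tz": -3, "ax": 0, "ay": 0, "az": 0, "claw": 7.5},
    {"tx": 0, "ty": -2, "tz": -1.5, "ax": 0, "ay": 0, "az": 0, "claw": 7.5},
    {"tx": 0.2, "ty": -3.3, "tz": 0, "ax": 0, "ay": 0, "az": 0, "claw": 6.5},
    {"tx": 0.3, "ty": -3.8, "tz": 0, "ax": 0, "ay": 0, "az": 0, "claw": 6.5}
  ]
}}

```text
time_s: 26.72
tcp_pos: [0.4816, -0.2206, 0.2169]
ee_rot: [[1.0, -0.002, 0.005], [-0.002, -1.0, -0.001], [0.005, 0.001, -1.0]]
wrist_force: [1.1, 0.3, -0.5]
gripper_width: 0.786
gripper_force: 0.0
```

{"name": "drive_tool", "arguments": {
  "rows": [
    {"tx": 0.4, "ty": -3.8, "tz": 0, "ax": 0, "ay": 0, "az": 0, "claw": 6.5},
    {"tx": 0.4, "ty": -3.8, "tz": 0, "ax": 0, "ay": 0, "az": 0, "claw": 6.5},
    {"tx": 0.4, "ty": -3.8, "tz": 0, "ax": 0, "ay": 0, "az": 0, "claw": 6.5},
    {"tx": 0.4, "ty": -3.8, "tz": 0, "ax": 0, "ay": 0, "az": 0, "claw": 6.5},
    {"tx": 0.4, "ty": -3.8, "tz": 0, "ax": 0, "ay": 0, "az": 0, "claw": 6.5},
    {"tx": 0.4, "ty": -3.8, "tz": 0, "ax": 0, "ay": 0, "az": 0, "claw": 6.5},
    {"tx": 0.4, "ty": -3.8, "tz": 0, "ax": 0, "ay": 0, "az": 0, "claw": 6.5},
    {"tx": 0.4, "ty": -3.8, "tz": 0, "ax": 0, "ay": 0, "az": 0, "claw": 6.5},
    {"tx": 0.4, "ty": -3.8, "tz": 0, "ax": 0, "ay": 0, "az": 0, "claw": 6.5},
    {"tx": 0.4, "ty": -3.8, "tz": 0, "ax": 0, "ay": 0, "az": 0, "claw": 6.5}
  ]
}}

```text
time_s: 27.55
tcp_pos: [0.5205, 0.1616, 0.2157]
ee_rot: [[1.0, 0.002, 0.002], [0.002, -1.0, 0.001], [0.002, -0.001, -1.0]]
wrist_force: [-0.3, -0.2, 1.1]
gripper_width: 0.744
gripper_force: 0.0
```

```bash
python3 - <<'E'
from h import *
print(sense()["tcp_pos"])
im,d=grab("top","t3")
cv2.imwrite("pics/t3c.png",cv2.resize(im[190:330,330:445,::-1],None,fx=3,fy=3))
Z=world("top",d)[...,2]
w=np.zeros(Z.shape,np.uint8);cv2.circle(w,(388,240),32,1,-1)
ys,xs=np.nonzero((abs(Z-.122)<.006)&(w>0));print(len(xs),xs.mean(),ys.mean(),onplane("top",xs.mean(),ys.mean(),.122),np.median(Z[ys,xs]))
E
```

```text
[0.52048174 0.16163869 0.21572618]
409 392.97310513447434 243.61858190709046 [ 0.47718779 -0.31529085  0.122     ] 0.12298803794633195
```

View pics/t3c.png

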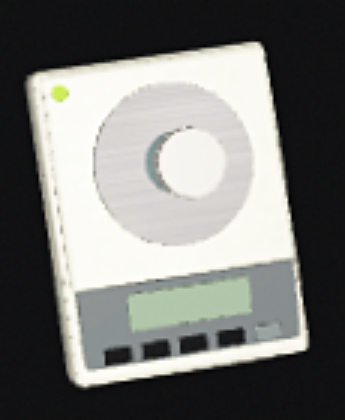

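The jar stands upright on the pan at about (393,244), within 2 mm of the centre. Next I fetch the screwcap bottle.

{"name": "drive_tool", "arguments": {
  "rows": [
    {"tx": 0.4, "ty": -3.8, "tz": 0, "ax": 0, "ay": 0, "az": 0, "claw": 6.5},
    {"tx": 0.4, "ty": -3.8, "tz": 0, "ax": 0, "ay": 0, "az": 0, "claw": 6.5},
    {"tx": 0, "ty": -2.8, "tz": 0, "ax": 0, "ay": 0, "az": 0, "claw": 6.5},
    {"tx": 0, "ty": -1.5, "tz": 0, "ax": 0, "ay": 0, "az": 0, "claw": 6.5},
    {"tx": 0, "ty": -0.5, "tz": 1, "ax": 0, "ay": 0, "az": 0, "claw": 6.5},
    {"tx": 0, "ty": 0, "tz": 2, "ax": 0, "ay": 0, "az": 0, "claw": 6.5},
    {"tx": 0, "ty": 0, "tz": 2, "ax": 0, "ay": 0, "az": 0, "claw": 6.5},
    {"tx": 0, "ty": 0, "tz": 1, "ax": 0, "ay": 0, "az": 0, "claw": 6.5},
    {"tx": 0, "ty": 0, "tz": 0, "ax": 0, "ay": 0, "az": 0, "claw": 6.5},
    {"tx": 0, "ty": 0, "tz": 0, "ax": 0, "ay": 0, "az": 0, "claw": 6.5}
  ]
}}

```text
time_s: 28.43
tcp_pos: [0.5285, 0.2827, 0.1545]
ee_rot: [[1.0, 0.001, -0.0], [0.001, -1.0, -0.001], [-0.0, 0.001, -1.0]]
wrist_force: [-0.1, 0.4, 0.5]
gripper_width: 0.744
gripper_force: 0.0
```

{"name": "drive_tool", "arguments": {
  "rows": [
    {"tx": 0.1, "ty": -0.1, "tz": 1.5, "ax": 0, "ay": 0, "az": 0, "claw": 6.5},
    {"tx": 0, "ty": 0, "tz": 1.5, "ax": 0, "ay": 0, "az": 0, "claw": 6.5},
    {"tx": 0, "ty": 0, "tz": 1, "ax": 0, "ay": 0, "az": 0, "claw": 6.5},
    {"tx": 0, "ty": 0, "tz": 0.4, "ax": 0, "ay": 0, "az": 0, "claw": 6.5},
    {"tx": 0, "ty": 0, "tz": 0, "ax": 0, "ay": 0, "az": 0, "claw": 6.5},
    {"tx": 0, "ty": 0, "tz": 0, "ax": 0, "ay": 0, "az": 0, "claw": 3.4},
    {"tx": 0, "ty": 0, "tz": 0, "ax": 0, "ay": 0, "az": 0, "claw": 3.4},
    {"tx": 0, "ty": 0, "tz": 0, "ax": 0, "ay": 0, "az": 0, "claw": 3.4},
    {"tx": 0, "ty": 0, "tz": 0, "ax": 0, "ay": 0, "az": 0, "claw": 3.4},
    {"tx": 0, "ty": 0, "tz": 0, "ax": 0, "ay": 0, "az": 0, "claw": 3.4}
  ]
}}

```text
time_s: 29.27
tcp_pos: [0.5295, 0.2847, 0.1111]
ee_rot: [[1.0, 0.001, 0.001], [0.001, -1.0, 0.0], [0.001, -0.0, -1.0]]
wrist_force: [-0.1, -0.5, 1.4]
gripper_width: 0.458
gripper_force: 1.6
```

{"name": "drive_tool", "arguments": {
  "rows": [
    {"tx": 0, "ty": 0, "tz": 0, "ax": 0, "ay": 0, "az": 0, "claw": 3.4},
    {"tx": 0, "ty": 0, "tz": 0, "ax": 0, "ay": 0, "az": 0, "claw": 3.4},
    {"tx": 0, "ty": 0, "tz": 0, "ax": 0, "ay": 0, "az": 0, "claw": 3.4}
  ]
}}

```text
time_s: 29.52
tcp_pos: [0.5296, 0.2845, 0.111]
ee_rot: [[1.0, 0.001, 0.001], [0.001, -1.0, -0.0], [0.001, 0.0, -1.0]]
wrist_force: [0.0, -1.6, 1.7]
gripper_width: 0.453
gripper_force: 30.0
```

{"name": "drive_tool", "arguments": {
  "rows": [
    {"tx": 0, "ty": 0, "tz": -0.6, "ax": 0, "ay": 0, "az": 0, "claw": 3.4},
    {"tx": 0, "ty": 0, "tz": -1.6, "ax": 0, "ay": 0, "az": 0, "claw": 3.4},
    {"tx": 0, "ty": 0, "tz": -2.2, "ax": 0, "ay": 0, "az": 0, "claw": 3.4},
    {"tx": 0, "ty": 0, "tz": -2.2, "ax": 0, "ay": 0, "az": 0, "claw": 3.4},
    {"tx": 0, "ty": 0, "tz": -1.6, "ax": 0, "ay": 0, "az": 0, "claw": 3.4},
    {"tx": 0, "ty": 0, "tz": -0.8, "ax": 0, "ay": 0, "az": 0, "claw": 3.4},
    {"tx": 0.1, "ty": 0.7, "tz": 0, "ax": 0, "ay": 0, "az": 0, "claw": 3.4},
    {"tx": 0.2, "ty": 1.5, "tz": 0, "ax": 0, "ay": 0, "az": 0, "claw": 3.4},
    {"tx": 0.3, "ty": 2.3, "tz": 0, "ax": 0, "ay": 0, "az": 0, "claw": 3.4},
    {"tx": 0.4, "ty": 3, "tz": 0, "ax": 0, "ay": 0, "az": 0, "claw": 3.4}
  ]
}}

```text
time_s: 30.35
tcp_pos: [0.5381, 0.2083, 0.1981]
ee_rot: [[1.0, 0.003, -0.004], [0.003, -1.0, -0.002], [-0.004, 0.002, -1.0]]
wrist_force: [1.0, -1.8, -3.6]
gripper_width: 0.449
gripper_force: 30.0
```

{"name": "drive_tool", "arguments": {
  "rows": [
    {"tx": 0.4, "ty": 3.3, "tz": 0, "ax": 0, "ay": 0, "az": 0, "claw": 3.4},
    {"tx": 0.4, "ty": 3.3, "tz": 0, "ax": 0, "ay": 0, "az": 0, "claw": 3.4},
    {"tx": 0.4, "ty": 3.3, "tz": 0, "ax": 0, "ay": 0, "az": 0, "claw": 3.4},
    {"tx": 0.4, "ty": 3.3, "tz": 0, "ax": 0, "ay": 0, "az": 0, "claw": 3.4},
    {"tx": 0.4, "ty": 3.3, "tz": 0, "ax": 0, "ay": 0, "az": 0, "claw": 3.4},
    {"tx": 0.4, "ty": 3.3, "tz": 0, "ax": 0, "ay": 0, "az": 0, "claw": 3.4},
    {"tx": 0.4, "ty": 3.3, "tz": 0, "ax": 0, "ay": 0, "az": 0, "claw": 3.4},
    {"tx": 0.4, "ty": 3.3, "tz": 0, "ax": 0, "ay": 0, "az": 0, "claw": 3.4},
    {"tx": 0.3, "ty": 2.5, "tz": 0, "ax": 0, "ay": 0, "az": 0, "claw": 3.4},
    {"tx": 0.1, "ty": 1.6, "tz": 0, "ax": 0, "ay": 0, "az": 0, "claw": 3.4}
  ]
}}

```text
time_s: 31.18
tcp_pos: [0.5738, -0.0991, 0.1981]
ee_rot: [[1.0, -0.002, -0.005], [-0.002, -1.0, -0.0], [-0.005, 0.0, -1.0]]
wrist_force: [0.1, 0.6, -4.6]
gripper_width: 0.451
gripper_force: 30.0
```

{"name": "drive_tool", "arguments": {
  "rows": [
    {"tx": 0, "ty": 0, "tz": 0, "ax": 0, "ay": 0, "az": 0, "claw": 3.4},
    {"tx": 0, "ty": 0, "tz": 1, "ax": 0, "ay": 0, "az": 0, "claw": 3.4},
    {"tx": 0, "ty": 0, "tz": 2, "ax": 0, "ay": 0, "az": 0, "claw": 3.4},
    {"tx": 0, "ty": 0, "tz": 2, "ax": 0, "ay": 0, "az": 0, "claw": 3.4},
    {"tx": 0, "ty": 0, "tz": 1.6, "ax": 0, "ay": 0, "az": 0, "claw": 3.4},
    {"tx": 0, "ty": 0, "tz": 0.7, "ax": 0, "ay": 0, "az": 0, "claw": 3.4},
    {"tx": 0, "ty": 0, "tz": 0.3, "ax": 0, "ay": 0, "az": 0, "claw": 3.4},
    {"tx": 0, "ty": 0, "tz": 0, "ax": 0, "ay": 0, "az": 0, "claw": 3.4},
    {"tx": 0, "ty": 0, "tz": 0, "ax": 0, "ay": 0, "az": 0, "claw": 3.4},
    {"tx": 0, "ty": 0, "tz": 0, "ax": 0, "ay": 0, "az": 0, "claw": 3.4}
  ]
}}

```text
time_s: 32.02
tcp_pos: [0.5766, -0.0952, 0.1257]
ee_rot: [[1.0, 0.002, 0.002], [0.002, -1.0, -0.0], [0.002, 0.0, -1.0]]
wrist_force: [-0.3, 0.0, -3.4]
gripper_width: 0.454
gripper_force: 30.0
```

{"name": "drive_tool", "arguments": {
  "rows": [
    {"tx": -0.1, "ty": 0.09, "tz": 0.5, "ax": 0, "ay": 0, "az": 0, "claw": 3.4},
    {"tx": 0, "ty": 0, "tz": 0.3, "ax": 0, "ay": 0, "az": 0, "claw": 3.4},
    {"tx": 0, "ty": 0, "tz": 0.2, "ax": 0, "ay": 0, "az": 0, "claw": 3.4},
    {"tx": 0, "ty": 0, "tz": 0.1, "ax": 0, "ay": 0, "az": 0, "claw": 3.4},
    {"tx": 0, "ty": 0, "tz": 0.08, "ax": 0, "ay": 0, "az": 0, "claw": 3.4},
    {"tx": 0, "ty": 0, "tz": 0.07, "ax": 0, "ay": 0, "az": 0, "claw": 3.4},
    {"tx": 0, "ty": 0, "tz": 0, "ax": 0, "ay": 0, "az": 0, "claw": 3.4},
    {"tx": 0, "ty": 0, "tz": 0, "ax": 0, "ay": 0, "az": 0, "claw": 3.4}
  ]
}}

```text
time_s: 32.68
tcp_pos: [0.5752, -0.0964, 0.1131]
ee_rot: [[1.0, 0.002, 0.001], [0.002, -1.0, -0.0], [0.001, 0.0, -1.0]]
wrist_force: [-1.6, -0.5, 4.8]
gripper_width: 0.452
gripper_force: 30.0
```

{"name": "drive_tool", "arguments": {
  "rows": [
    {"tx": 0, "ty": 0, "tz": 0, "ax": 0, "ay": 0, "az": 0, "claw": 6.5},
    {"tx": 0, "ty": 0, "tz": 0, "ax": 0, "ay": 0, "az": 0, "claw": 6.5},
    {"tx": 0, "ty": 0, "tz": 0, "ax": 0, "ay": 0, "az": 0, "claw": 6.5},
    {"tx": 0, "ty": 0, "tz": -1, "ax": 0, "ay": 0, "az": 0, "claw": 6.5},
    {"tx": 0, "ty": 0, "tz": -2.5, "ax": 0, "ay": 0, "az": 0, "claw": 6.5},
    {"tx": 0, "ty": 0, "tz": -2.5, "ax": 0, "ay": 0, "az": 0, "claw": 6.5},
    {"tx": 0, "ty": 0, "tz": -2, "ax": 0, "ay": 0, "az": 0, "claw": 6},
    {"tx": -0.4, "ty": -1.1, "tz": -1, "ax": 0, "ay": 0, "az": 0, "claw": 6},
    {"tx": -1, "ty": -2.4, "tz": 0, "ax": 0, "ay": 0, "az": 0, "claw": 6},
    {"tx": -1.4, "ty": -3.4, "tz": 0, "ax": 0, "ay": 0, "az": 0, "claw": 6}
  ]
}}

```text
time_s: 33.52
tcp_pos: [0.547, -0.0273, 0.2028]
ee_rot: [[1.0, -0.002, 0.002], [-0.002, -1.0, 0.0], [0.002, -0.0, -1.0]]
wrist_force: [-0.0, 0.7, 0.3]
gripper_width: 0.692
gripper_force: 0.0
```

{"name": "drive_tool", "arguments": {
  "rows": [
    {"tx": -1.5, "ty": -3.7, "tz": 0, "ax": 0, "ay": 0, "az": 0, "claw": 6},
    {"tx": -1.5, "ty": -3.7, "tz": 0, "ax": 0, "ay": 0, "az": 0, "claw": 6},
    {"tx": -1.5, "ty": -3.7, "tz": 0, "ax": 0, "ay": 0, "az": 0, "claw": 6},
    {"tx": -1.5, "ty": -3.7, "tz": 0, "ax": 0, "ay": 0, "az": 0, "claw": 6},
    {"tx": -1.5, "ty": -3.7, "tz": 0, "ax": 0, "ay": 0, "az": 0, "claw": 6},
    {"tx": -1.5, "ty": -3.7, "tz": 0, "ax": 0, "ay": 0, "az": 0, "claw": 6},
    {"tx": -1.5, "ty": -3.7, "tz": 0, "ax": 0, "ay": 0, "az": 0, "claw": 6},
    {"tx": -1.5, "ty": -3.7, "tz": 0, "ax": 0, "ay": 0, "az": 0, "claw": 6},
    {"tx": -1.5, "ty": -3.7, "tz": 0, "ax": 0, "ay": 0, "az": 0, "claw": 6},
    {"tx": -1.3, "ty": -3.2, "tz": 0, "ax": 0, "ay": 0, "az": 0, "claw": 6}
  ]
}}

```text
time_s: 34.35
tcp_pos: [0.3963, 0.3398, 0.2022]
ee_rot: [[1.0, 0.003, -0.0], [0.003, -1.0, 0.0], [-0.0, -0.0, -1.0]]
wrist_force: [0.4, -1.4, 0.9]
gripper_width: 0.691
gripper_force: 0.0
```

{"name": "drive_tool", "arguments": {
  "rows": [
    {"tx": 0, "ty": 0, "tz": 0, "ax": 0, "ay": 0, "az": 0, "claw": 6},
    {"tx": 0, "ty": 0, "tz": 2, "ax": 0, "ay": 0, "az": 0, "claw": 6},
    {"tx": 0, "ty": 0, "tz": 2, "ax": 0, "ay": 0, "az": 0, "claw": 6},
    {"tx": 0, "ty": 0, "tz": 1, "ax": 0, "ay": 0, "az": 0, "claw": 6},
    {"tx": 0, "ty": 0, "tz": 0, "ax": 0, "ay": 0, "az": 0, "claw": 6},
    {"tx": 0, "ty": 0, "tz": 0, "ax": 0, "ay": 0, "az": 0, "claw": 6},
    {"tx": 0, "ty": 0, "tz": 0, "ax": 0, "ay": 0, "az": 0, "claw": 6}
  ]
}}

```text
time_s: 34.93
tcp_pos: [0.3988, 0.338, 0.1531]
ee_rot: [[1.0, 0.001, 0.001], [0.001, -1.0, 0.001], [0.001, -0.001, -1.0]]
wrist_force: [0.9, -0.7, 0.4]
gripper_width: 0.689
gripper_force: 0.0
```

{"name": "drive_tool", "arguments": {
  "rows": [
    {"tx": 0, "ty": 0, "tz": 1.6, "ax": 0, "ay": 0, "az": 0, "claw": 6},
    {"tx": 0, "ty": 0, "tz": 1.8, "ax": 0, "ay": 0, "az": 0, "claw": 6},
    {"tx": 0, "ty": 0, "tz": 1.4, "ax": 0, "ay": 0, "az": 0, "claw": 6},
    {"tx": 0, "ty": 0, "tz": 0.6, "ax": 0, "ay": 0, "az": 0, "claw": 6},
    {"tx": 0, "ty": 0, "tz": 0, "ax": 0, "ay": 0, "az": 0, "claw": 6},
    {"tx": 0, "ty": 0, "tz": 0, "ax": 0, "ay": 0, "az": 0, "claw": 2.8},
    {"tx": 0, "ty": 0, "tz": 0, "ax": 0, "ay": 0, "az": 0, "claw": 2.8},
    {"tx": 0, "ty": 0, "tz": 0, "ax": 0, "ay": 0, "az": 0, "claw": 2.8},
    {"tx": 0, "ty": 0, "tz": 0, "ax": 0, "ay": 0, "az": 0, "claw": 2.8},
    {"tx": 0, "ty": 0, "tz": 0, "ax": 0, "ay": 0, "az": 0, "claw": 2.8}
  ]
}}

```text
time_s: 35.77
tcp_pos: [0.3985, 0.3378, 0.0987]
ee_rot: [[1.0, 0.001, 0.001], [0.001, -1.0, 0.001], [0.001, -0.001, -1.0]]
wrist_force: [-0.3, -1.4, -1.3]
gripper_width: 0.395
gripper_force: 0.0
```

{"name": "drive_tool", "arguments": {
  "rows": [
    {"tx": 0, "ty": 0, "tz": 0, "ax": 0, "ay": 0, "az": 0, "claw": 2.8},
    {"tx": 0, "ty": 0, "tz": 0, "ax": 0, "ay": 0, "az": 0, "claw": 2.8},
    {"tx": 0, "ty": 0, "tz": 0, "ax": 0, "ay": 0, "az": 0, "claw": 2.8},
    {"tx": 0, "ty": 0, "tz": 0, "ax": 0, "ay": 0, "az": 0, "claw": 2.8}
  ]
}}

```text
time_s: 36.1
tcp_pos: [0.3985, 0.338, 0.0985]
ee_rot: [[1.0, 0.001, 0.001], [0.001, -1.0, 0.001], [0.001, -0.001, -1.0]]
wrist_force: [-0.2, 1.3, 3.1]
gripper_width: 0.372
gripper_force: 30.0
```

{"name": "drive_tool", "arguments": {
  "rows": [
    {"tx": 0, "ty": 0, "tz": -0.6, "ax": 0, "ay": 0, "az": 0, "claw": 2.8},
    {"tx": 0, "ty": 0, "tz": -1.6, "ax": 0, "ay": 0, "az": 0, "claw": 2.8},
    {"tx": 0, "ty": 0, "tz": -2.2, "ax": 0, "ay": 0, "az": 0, "claw": 2.8},
    {"tx": 0, "ty": 0, "tz": -2.2, "ax": 0, "ay": 0, "az": 0, "claw": 2.8},
    {"tx": 0, "ty": 0, "tz": -1.6, "ax": 0, "ay": 0, "az": 0, "claw": 2.8},
    {"tx": 0, "ty": 0, "tz": -0.8, "ax": 0, "ay": 0, "az": 0, "claw": 2.8},
    {"tx": 0.2, "ty": 0.7, "tz": 0, "ax": 0, "ay": 0, "az": 0, "claw": 2.8},
    {"tx": 0.4, "ty": 1.5, "tz": 0, "ax": 0, "ay": 0, "az": 0, "claw": 2.8},
    {"tx": 0.8, "ty": 2.3, "tz": 0, "ax": 0, "ay": 0, "az": 0, "claw": 2.8},
    {"tx": 1, "ty": 3, "tz": 0, "ax": 0, "ay": 0, "az": 0, "claw": 2.8}
  ]
}}

```text
time_s: 36.93
tcp_pos: [0.4215, 0.2608, 0.1862]
ee_rot: [[1.0, 0.003, -0.003], [0.003, -1.0, -0.003], [-0.003, 0.003, -1.0]]
wrist_force: [0.3, 0.2, -2.0]
gripper_width: 0.37
gripper_force: 30.0
```

{"name": "drive_tool", "arguments": {
  "rows": [
    {"tx": 1, "ty": 3.2, "tz": 0, "ax": 0, "ay": 0, "az": 0, "claw": 2.8},
    {"tx": 1, "ty": 3.2, "tz": 0, "ax": 0, "ay": 0, "az": 0, "claw": 2.8},
    {"tx": 1, "ty": 3.2, "tz": 0, "ax": 0, "ay": 0, "az": 0, "claw": 2.8},
    {"tx": 1, "ty": 3.2, "tz": 0, "ax": 0, "ay": 0, "az": 0, "claw": 2.8},
    {"tx": 1, "ty": 3.2, "tz": 0, "ax": 0, "ay": 0, "az": 0, "claw": 2.8},
    {"tx": 1, "ty": 3.2, "tz": 0, "ax": 0, "ay": 0, "az": 0, "claw": 2.8},
    {"tx": 1, "ty": 3.2, "tz": 0, "ax": 0, "ay": 0, "az": 0, "claw": 2.8},
    {"tx": 1, "ty": 3.2, "tz": 0, "ax": 0, "ay": 0, "az": 0, "claw": 2.8},
    {"tx": 0.8, "ty": 2.4, "tz": 0, "ax": 0, "ay": 0, "az": 0, "claw": 2.8},
    {"tx": 0.4, "ty": 1.4, "tz": 0, "ax": 0, "ay": 0, "az": 0, "claw": 2.8}
  ]
}}

```text
time_s: 37.77
tcp_pos: [0.5132, -0.0351, 0.186]
ee_rot: [[1.0, -0.002, -0.005], [-0.002, -1.0, -0.001], [-0.005, 0.001, -1.0]]
wrist_force: [0.0, 0.1, -1.7]
gripper_width: 0.365
gripper_force: 30.0
```

{"name": "drive_tool", "arguments": {
  "rows": [
    {"tx": 0, "ty": 0, "tz": 0, "ax": 0, "ay": 0, "az": 0, "claw": 2.8},
    {"tx": 0, "ty": 0, "tz": 1, "ax": 0, "ay": 0, "az": 0, "claw": 2.8},
    {"tx": 0, "ty": 0, "tz": 2, "ax": 0, "ay": 0, "az": 0, "claw": 2.8},
    {"tx": 0, "ty": 0, "tz": 2, "ax": 0, "ay": 0, "az": 0, "claw": 2.8},
    {"tx": 0, "ty": 0, "tz": 1.6, "ax": 0, "ay": 0, "az": 0, "claw": 2.8},
    {"tx": 0, "ty": 0, "tz": 0.7, "ax": 0, "ay": 0, "az": 0, "claw": 2.8},
    {"tx": 0, "ty": 0, "tz": 0.3, "ax": 0, "ay": 0, "az": 0, "claw": 2.8},
    {"tx": 0, "ty": 0, "tz": 0, "ax": 0, "ay": 0, "az": 0, "claw": 2.8},
    {"tx": 0, "ty": 0, "tz": 0, "ax": 0, "ay": 0, "az": 0, "claw": 2.8},
    {"tx": 0, "ty": 0, "tz": 0, "ax": 0, "ay": 0, "az": 0, "claw": 2.8}
  ]
}}

```text
time_s: 38.6
tcp_pos: [0.5154, -0.031, 0.113]
ee_rot: [[1.0, 0.002, 0.002], [0.002, -1.0, 0.0], [0.002, -0.0, -1.0]]
wrist_force: [0.2, 0.4, -1.1]
gripper_width: 0.371
gripper_force: 30.0
```

{"name": "drive_tool", "arguments": {
  "rows": [
    {"tx": 0, "ty": 0, "tz": 0.5, "ax": 0, "ay": 0, "az": 0, "claw": 2.8},
    {"tx": 0, "ty": 0, "tz": 0.3, "ax": 0, "ay": 0, "az": 0, "claw": 2.8},
    {"tx": 0, "ty": 0, "tz": 0.2, "ax": 0, "ay": 0, "az": 0, "claw": 2.8},
    {"tx": 0, "ty": 0, "tz": 0.1, "ax": 0, "ay": 0, "az": 0, "claw": 2.8},
    {"tx": 0, "ty": 0, "tz": 0.08, "ax": 0, "ay": 0, "az": 0, "claw": 2.8},
    {"tx": 0, "ty": 0, "tz": 0.07, "ax": 0, "ay": 0, "az": 0, "claw": 2.8},
    {"tx": 0, "ty": 0, "tz": 0, "ax": 0, "ay": 0, "az": 0, "claw": 2.8},
    {"tx": 0, "ty": 0, "tz": 0, "ax": 0, "ay": 0, "az": 0, "claw": 2.8}
  ]
}}

```text
time_s: 39.27
tcp_pos: [0.5152, -0.0313, 0.1006]
ee_rot: [[1.0, 0.002, 0.001], [0.002, -1.0, -0.0], [0.001, 0.0, -1.0]]
wrist_force: [-1.7, -0.1, 6.4]
gripper_width: 0.371
gripper_force: 30.0
```

{"name": "drive_tool", "arguments": {
  "rows": [
    {"tx": 0, "ty": 0, "tz": 0, "ax": 0, "ay": 0, "az": 0, "claw": 6},
    {"tx": 0, "ty": 0, "tz": 0, "ax": 0, "ay": 0, "az": 0, "claw": 6},
    {"tx": 0, "ty": 0, "tz": 0, "ax": 0, "ay": 0, "az": 0, "claw": 6},
    {"tx": 0, "ty": 0, "tz": -1, "ax": 0, "ay": 0, "az": 0, "claw": 6},
    {"tx": 0, "ty": 0, "tz": -3, "ax": 0, "ay": 0, "az": 0, "claw": 6},
    {"tx": 0, "ty": 0, "tz": -3, "ax": 0, "ay": 0, "az": 0, "claw": 6},
    {"tx": 0, "ty": 0, "tz": -3, "ax": 0, "ay": 0, "az": 0, "claw": 6},
    {"tx": 0, "ty": -1, "tz": -1.5, "ax": 0, "ay": 0, "az": 0, "claw": 6},
    {"tx": 0.2, "ty": -2.4, "tz": 0, "ax": 0, "ay": 0, "az": 0, "claw": 6},
    {"tx": 0.3, "ty": -3.4, "tz": 0, "ax": 0, "ay": 0, "az": 0, "claw": 6}
  ]
}}

```text
time_s: 40.1
tcp_pos: [0.5202, 0.0363, 0.217]
ee_rot: [[1.0, -0.002, 0.004], [-0.002, -1.0, 0.001], [0.004, -0.001, -1.0]]
wrist_force: [-0.1, -0.2, -0.2]
gripper_width: 0.686
gripper_force: 0.0
```

{"name": "drive_tool", "arguments": {
  "rows": [
    {"tx": 0.3, "ty": -3.7, "tz": 0, "ax": 0, "ay": 0, "az": 0, "claw": 6},
    {"tx": 0.3, "ty": -3.7, "tz": 0, "ax": 0, "ay": 0, "az": 0, "claw": 6},
    {"tx": 0.3, "ty": -3.7, "tz": 0, "ax": 0, "ay": 0, "az": 0, "claw": 6},
    {"tx": 0.3, "ty": -3.7, "tz": 0, "ax": 0, "ay": 0, "az": 0, "claw": 6},
    {"tx": 0.3, "ty": -3.7, "tz": 0, "ax": 0, "ay": 0, "az": 0, "claw": 6},
    {"tx": 0.3, "ty": -3.7, "tz": 0, "ax": 0, "ay": 0, "az": 0, "claw": 6},
    {"tx": 0.3, "ty": -3.7, "tz": 0, "ax": 0, "ay": 0, "az": 0, "claw": 6},
    {"tx": 0.2, "ty": -3.7, "tz": 0, "ax": 0, "ay": 0, "az": 0, "claw": 6},
    {"tx": 0, "ty": -3.3, "tz": 0, "ax": 0, "ay": 0, "az": 0, "claw": 6},
    {"tx": 0, "ty": -2.3, "tz": 0, "ax": 0, "ay": 0, "az": 0, "claw": 6}
  ]
}}

```text
time_s: 40.93
tcp_pos: [0.542, 0.3917, 0.2147]
ee_rot: [[1.0, 0.003, 0.0], [0.003, -1.0, 0.0], [0.0, -0.0, -1.0]]
wrist_force: [0.4, 1.3, -0.9]
gripper_width: 0.689
gripper_force: 0.0
```

{"name": "drive_tool", "arguments": {
  "rows": [
    {"tx": 0, "ty": 0, "tz": 0, "ax": 0, "ay": 0, "az": 0, "claw": 6},
    {"tx": 0, "ty": 0, "tz": 2, "ax": 0, "ay": 0, "az": 0, "claw": 6},
    {"tx": 0, "ty": 0, "tz": 1.3, "ax": 0, "ay": 0, "az": 0, "claw": 6},
    {"tx": 0, "ty": 0, "tz": 0.5, "ax": 0, "ay": 0, "az": 0, "claw": 6},
    {"tx": 0, "ty": 0, "tz": 0, "ax": 0, "ay": 0, "az": 0, "claw": 6},
    {"tx": 0, "ty": 0, "tz": 0, "ax": 0, "ay": 0, "az": 0, "claw": 6},
    {"tx": 0, "ty": 0, "tz": 0, "ax": 0, "ay": 0, "az": 0, "claw": 6}
  ]
}}

```text
time_s: 41.52
tcp_pos: [0.5429, 0.3888, 0.178]
ee_rot: [[1.0, 0.001, 0.002], [0.001, -1.0, 0.001], [0.002, -0.001, -1.0]]
wrist_force: [0.2, 0.3, 0.2]
gripper_width: 0.692
gripper_force: 0.0
```

{"name": "drive_tool", "arguments": {
  "rows": [
    {"tx": 0.03, "ty": 0, "tz": 1.6, "ax": 0, "ay": 0, "az": 0, "claw": 6},
    {"tx": 0, "ty": 0, "tz": 1.6, "ax": 0, "ay": 0, "az": 0, "claw": 6},
    {"tx": 0, "ty": 0, "tz": 1, "ax": 0, "ay": 0, "az": 0, "claw": 6},
    {"tx": 0, "ty": 0, "tz": 0.5, "ax": 0, "ay": 0, "az": 0, "claw": 6},
    {"tx": 0, "ty": 0, "tz": 0, "ax": 0, "ay": 0, "az": 0, "claw": 6},
    {"tx": 0, "ty": 0, "tz": 0, "ax": 0, "ay": 0, "az": 0, "claw": 2.8},
    {"tx": 0, "ty": 0, "tz": 0, "ax": 0, "ay": 0, "az": 0, "claw": 2.8},
    {"tx": 0, "ty": 0, "tz": 0, "ax": 0, "ay": 0, "az": 0, "claw": 2.8},
    {"tx": 0, "ty": 0, "tz": 0, "ax": 0, "ay": 0, "az": 0, "claw": 2.8},
    {"tx": 0, "ty": 0, "tz": 0, "ax": 0, "ay": 0, "az": 0, "claw": 2.8}
  ]
}}

```text
time_s: 42.35
tcp_pos: [0.5427, 0.3889, 0.1302]
ee_rot: [[1.0, 0.001, 0.001], [0.001, -1.0, 0.001], [0.001, -0.001, -1.0]]
wrist_force: [-0.0, 0.3, 0.5]
gripper_width: 0.399
gripper_force: 0.5
```

{"name": "drive_tool", "arguments": {
  "rows": [
    {"tx": 0, "ty": 0, "tz": 0, "ax": 0, "ay": 0, "az": 0, "claw": 2.8},
    {"tx": 0, "ty": 0, "tz": 0, "ax": 0, "ay": 0, "az": 0, "claw": 2.8},
    {"tx": 0, "ty": 0, "tz": 0, "ax": 0, "ay": 0, "az": 0, "claw": 2.8},
    {"tx": 0, "ty": 0, "tz": 0, "ax": 0, "ay": 0, "az": 0, "claw": 2.8}
  ]
}}

```text
time_s: 42.68
tcp_pos: [0.5428, 0.389, 0.1301]
ee_rot: [[1.0, 0.001, 0.001], [0.001, -1.0, 0.001], [0.001, -0.001, -1.0]]
wrist_force: [-0.3, -0.6, 2.6]
gripper_width: 0.376
gripper_force: 30.0
```

{"name": "drive_tool", "arguments": {
  "rows": [
    {"tx": 0, "ty": 0, "tz": -0.6, "ax": 0, "ay": 0, "az": 0, "claw": 2.8},
    {"tx": 0, "ty": 0, "tz": -1.4, "ax": 0, "ay": 0, "az": 0, "claw": 2.8},
    {"tx": 0, "ty": 0, "tz": -2, "ax": 0, "ay": 0, "az": 0, "claw": 2.8},
    {"tx": 0, "ty": 0, "tz": -2, "ax": 0, "ay": 0, "az": 0, "claw": 2.8},
    {"tx": 0, "ty": 0, "tz": -1.4, "ax": 0, "ay": 0, "az": 0, "claw": 2.8},
    {"tx": 0, "ty": 0, "tz": -0.6, "ax": 0, "ay": 0, "az": 0, "claw": 2.8},
    {"tx": 0, "ty": 0.7, "tz": 0, "ax": 0, "ay": 0, "az": 0, "claw": 2.8},
    {"tx": 0.2, "ty": 1.5, "tz": 0, "ax": 0, "ay": 0, "az": 0, "claw": 2.8},
    {"tx": 0.3, "ty": 2.3, "tz": 0, "ax": 0, "ay": 0, "az": 0, "claw": 2.8},
    {"tx": 0.3, "ty": 3, "tz": 0, "ax": 0, "ay": 0, "az": 0, "claw": 2.8}
  ]
}}

```text
time_s: 43.52
tcp_pos: [0.5495, 0.3123, 0.207]
ee_rot: [[1.0, 0.003, -0.004], [0.002, -1.0, -0.002], [-0.004, 0.002, -1.0]]
wrist_force: [0.8, -0.8, -3.1]
gripper_width: 0.38
gripper_force: 30.0
```

{"name": "drive_tool", "arguments": {
  "rows": [
    {"tx": 0.3, "ty": 3.2, "tz": 0, "ax": 0, "ay": 0, "az": 0, "claw": 2.8},
    {"tx": 0.3, "ty": 3.2, "tz": 0, "ax": 0, "ay": 0, "az": 0, "claw": 2.8},
    {"tx": 0.3, "ty": 3.2, "tz": 0, "ax": 0, "ay": 0, "az": 0, "claw": 2.8},
    {"tx": 0.3, "ty": 3.2, "tz": 0, "ax": 0, "ay": 0, "az": 0, "claw": 2.8},
    {"tx": 0.3, "ty": 3.2, "tz": 0, "ax": 0, "ay": 0, "az": 0, "claw": 2.8},
    {"tx": 0.3, "ty": 3.2, "tz": 0, "ax": 0, "ay": 0, "az": 0, "claw": 2.8},
    {"tx": 0.3, "ty": 3.2, "tz": 0, "ax": 0, "ay": 0, "az": 0, "claw": 2.8},
    {"tx": 0.3, "ty": 3.2, "tz": 0, "ax": 0, "ay": 0, "az": 0, "claw": 2.8},
    {"tx": 0.3, "ty": 2.2, "tz": 0, "ax": 0, "ay": 0, "az": 0, "claw": 2.8},
    {"tx": 0, "ty": 1.2, "tz": 0, "ax": 0, "ay": 0, "az": 0, "claw": 2.8}
  ]
}}

```text
time_s: 44.35
tcp_pos: [0.5763, 0.0198, 0.2077]
ee_rot: [[1.0, -0.002, -0.004], [-0.002, -1.0, -0.001], [-0.004, 0.001, -1.0]]
wrist_force: [0.3, 0.5, -2.8]
gripper_width: 0.377
gripper_force: 30.0
```

{"name": "drive_tool", "arguments": {
  "rows": [
    {"tx": 0, "ty": 0, "tz": 0, "ax": 0, "ay": 0, "az": 0, "claw": 2.8},
    {"tx": 0, "ty": 0, "tz": 1, "ax": 0, "ay": 0, "az": 0, "claw": 2.8},
    {"tx": 0, "ty": 0, "tz": 2, "ax": 0, "ay": 0, "az": 0, "claw": 2.8},
    {"tx": 0, "ty": 0, "tz": 1.8, "ax": 0, "ay": 0, "az": 0, "claw": 2.8},
    {"tx": 0, "ty": 0, "tz": 1.1, "ax": 0, "ay": 0, "az": 0, "claw": 2.8},
    {"tx": 0, "ty": 0, "tz": 0.6, "ax": 0, "ay": 0, "az": 0, "claw": 2.8},
    {"tx": 0, "ty": 0, "tz": 0.3, "ax": 0, "ay": 0, "az": 0, "claw": 2.8},
    {"tx": 0, "ty": 0, "tz": 0, "ax": 0, "ay": 0, "az": 0, "claw": 2.8},
    {"tx": 0, "ty": 0, "tz": 0, "ax": 0, "ay": 0, "az": 0, "claw": 2.8},
    {"tx": 0, "ty": 0, "tz": 0, "ax": 0, "ay": 0, "az": 0, "claw": 2.8}
  ]
}}

```text
time_s: 45.18
tcp_pos: [0.5787, 0.0241, 0.1426]
ee_rot: [[1.0, 0.002, 0.002], [0.002, -1.0, 0.0], [0.002, -0.0, -1.0]]
wrist_force: [0.3, -0.0, -2.2]
gripper_width: 0.377
gripper_force: 30.0
```

{"name": "drive_tool", "arguments": {
  "rows": [
    {"tx": -0.03, "ty": 0, "tz": 0.4, "ax": 0, "ay": 0, "az": 0, "claw": 2.8},
    {"tx": 0, "ty": 0, "tz": 0.25, "ax": 0, "ay": 0, "az": 0, "claw": 2.8},
    {"tx": 0, "ty": 0, "tz": 0.15, "ax": 0, "ay": 0, "az": 0, "claw": 2.8},
    {"tx": 0, "ty": 0, "tz": 0.1, "ax": 0, "ay": 0, "az": 0, "claw": 2.8},
    {"tx": 0, "ty": 0, "tz": 0.08, "ax": 0, "ay": 0, "az": 0, "claw": 2.8},
    {"tx": 0, "ty": 0, "tz": 0.07, "ax": 0, "ay": 0, "az": 0, "claw": 2.8},
    {"tx": 0, "ty": 0, "tz": 0, "ax": 0, "ay": 0, "az": 0, "claw": 2.8},
    {"tx": 0, "ty": 0, "tz": 0, "ax": 0, "ay": 0, "az": 0, "claw": 2.8}
  ]
}}

```text
time_s: 45.85
tcp_pos: [0.5782, 0.0237, 0.1321]
ee_rot: [[1.0, 0.002, 0.002], [0.002, -1.0, -0.0], [0.002, 0.0, -1.0]]
wrist_force: [-1.7, -0.1, 4.1]
gripper_width: 0.379
gripper_force: 30.0
```

Contact, on the spot. Release, rise and back away to the left so the cameras can check.

{"name": "drive_tool", "arguments": {
  "rows": [
    {"tx": 0, "ty": 0, "tz": 0, "ax": 0, "ay": 0, "az": 0, "claw": 6},
    {"tx": 0, "ty": 0, "tz": 0, "ax": 0, "ay": 0, "az": 0, "claw": 6},
    {"tx": 0, "ty": 0, "tz": 0, "ax": 0, "ay": 0, "az": 0, "claw": 6},
    {"tx": 0, "ty": 0, "tz": -1, "ax": 0, "ay": 0, "az": 0, "claw": 6},
    {"tx": 0, "ty": 0, "tz": -2.5, "ax": 0, "ay": 0, "az": 0, "claw": 6},
    {"tx": 0, "ty": 0, "tz": -3, "ax": 0, "ay": 0, "az": 0, "claw": 6},
    {"tx": 0, "ty": 0, "tz": -2.5, "ax": 0, "ay": 0, "az": 0, "claw": 6},
    {"tx": 0, "ty": -1.5, "tz": 0, "ax": 0, "ay": 0, "az": 0, "claw": 6},
    {"tx": 0, "ty": -3, "tz": 0, "ax": 0, "ay": 0, "az": 0, "claw": 6},
    {"tx": 0, "ty": -3.5, "tz": 0, "ax": 0, "ay": 0, "az": 0, "claw": 6}
  ]
}}

```text
time_s: 46.68
tcp_pos: [0.5778, 0.1035, 0.2226]
ee_rot: [[1.0, -0.002, 0.002], [-0.002, -1.0, 0.001], [0.002, -0.001, -1.0]]
wrist_force: [0.6, -0.6, -0.8]
gripper_width: 0.684
gripper_force: 0.0
```

{"name": "drive_tool", "arguments": {
  "rows": [
    {"tx": -1, "ty": -3.5, "tz": 0, "ax": 0, "ay": 0, "az": 0, "claw": 6},
    {"tx": -1, "ty": -3.5, "tz": 0, "ax": 0, "ay": 0, "az": 0, "claw": 6},
    {"tx": -1, "ty": -3.5, "tz": 0, "ax": 0, "ay": 0, "az": 0, "claw": 6},
    {"tx": -1, "ty": -3.5, "tz": 0, "ax": 0, "ay": 0, "az": 0, "claw": 6},
    {"tx": -1, "ty": -3.5, "tz": 0, "ax": 0, "ay": 0, "az": 0, "claw": 6},
    {"tx": -1, "ty": -3.5, "tz": 0, "ax": 0, "ay": 0, "az": 0, "claw": 6},
    {"tx": -1, "ty": -3, "tz": 0, "ax": 0, "ay": 0, "az": 0, "claw": 6},
    {"tx": 0, "ty": -1.5, "tz": 0, "ax": 0, "ay": 0, "az": 0, "claw": 6},
    {"tx": 0, "ty": 0, "tz": 0, "ax": 0, "ay": 0, "az": 0, "claw": 6},
    {"tx": 0, "ty": 0, "tz": 0, "ax": 0, "ay": 0, "az": 0, "claw": 6}
  ]
}}

```text
time_s: 47.52
tcp_pos: [0.5071, 0.3591, 0.221]
ee_rot: [[1.0, 0.002, -0.0], [0.002, -1.0, -0.0], [-0.0, 0.0, -1.0]]
wrist_force: [-0.2, -0.5, 0.6]
gripper_width: 0.689
gripper_force: 0.0
```

```bash
python3 - <<'E'
from h import *
im,d=grab("top","t4");im2,_=grab("scene","s4")
def fit(d,uv,z,r):
    Z=world("top",d)[...,2];w=np.zeros(Z.shape,np.uint8);cv2.circle(w,uv,r,1,-1)
    ys,xs=np.nonzero((abs(Z-z)<.006)&(w>0));return len(xs),np.round(onplane("top",xs.mean(),ys.mean(),z)[:2],4)
d0=np.load("top0.npy")
for n,uv,z,r in(("stop",(244,199),.164,15),("screw",(297,200),.142,14),("sq",(267,226),.130,12)):print(n,fit(d0,uv,z,r),fit(d,uv,z,r))
print("jar",fit(d,(393,244),.122,20))
a=im[140:330,190:450,::-1];b=im2[80:270,120:380,::-1]
cv2.imwrite("pics/c4.png",np.vstack([cv2.resize(a,None,fx=1.55,fy=1.55),cv2.resize(b,None,fx=1.55,fy=1.55)]))
E
```

```text
stop (186, array([0.5785, 0.0243])) (185, array([0.5773, 0.0234]))
screw (253, array([ 0.5738, -0.0963])) (252, array([ 0.5722, -0.0974]))
sq (155, array([ 0.5162, -0.0306])) (154, array([ 0.5154, -0.0314]))
jar (410, array([ 0.4771, -0.3154]))
```

View pics/c4.png

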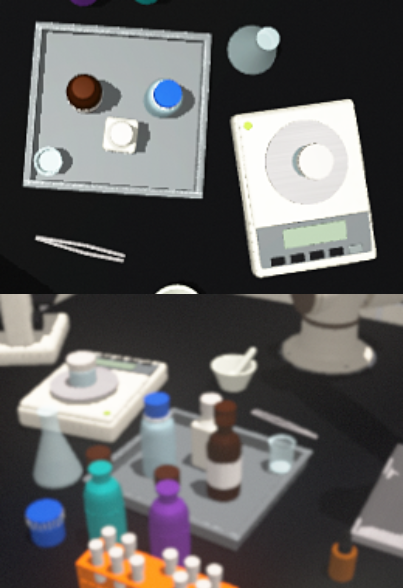

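The final view shows all three bottles upright and within 2 mm of where they started. The jar is on the middle of the pan at about (393,244), and the beaker and flask are untouched.

```bash
python3 -c "
from station import finish_job
print(finish_job())"
```

```text
the job is handed in; nothing more can be done
None
```

I handed the job in after about 48 s of robot time. The jar stands within 2 mm of the middle of the balance pan, all three bottles are upright within about 2 mm of their starting spots in the grey tray, and I left the beaker and flask alone.

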